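# Shut the disc drawer and poise the forceps at their marked gap

## Robot

A 6-joint arm with a two-finger parallel gripper is mounted at the origin on the work surface. World frame = base frame: x ahead of the robot, y to its left, z up, the work surface at z = 0. Lengths are in mm, angles in rad, forces in N, time in s.
With the tool pointing down it reaches from about 350 to 975 mm from the base axis. Payload 7.1 kg.
Tool frame: the origin (TCP) lies at the very end of the fingers, on their centre line; the grasp point (between the pads) lies 19 mm behind it; z points along the fingers, y is the line along which they close (so a half turn about z gives the same grasp; the last joint's range is limited). The gripper opens to 88 mm and grips with 3 to 60 N. Pads are 20 mm wide; open, the fingers measure 115 mm over their backs; the gripper's body (75 mm by 178 mm) begins 61 mm behind the grasp point.
Start: joints at [1.194, 0.423, 1.63, -0, 1.089, -0.019], TCP at [218.852, 585.413, 191.675] pointing down, gripper open.
Joint ranges: [-3, 3], [-0.9, 2.11], [0.09, 2.58], [-1.31, 4.45], [0.11, 2.69], [-2.54, 2.54]. Speed limits (rad/s): [2.39, 2.39, 3.01, 3.14, 3.14, 3.14].

## Interface

Orientations are given as a rotation vector (axis times angle).
In Python, from workcell import sensors, imaging, close_job gives the robot as it stands. The module is installed in compiled form; this text tells all that it offers.
- The arm moves only by the tool servo_tool, never from a script. Its argument "steps" is a list of rows, each a list of 3 entries, a list of its own where there are three numbers: the shift along the world's x, y, z in m, then the turn, a rotation vector about the world's x, y, z in degrees, then the opening, from -1 (shut) to 1 (fully open). A call has exactly 8 rows; each row shifts and turns the commanded pose from where the row before left it; what a row does not reach is not made up. A row lasts 1/12 s, in which the tool goes at most 41.7 mm and 7.16 degrees, less where a joint would pass 70% of its speed; a pose out of reach is approached as far as the arm can. A call is refused whole if a number of a shift passes 0.0417 or a number of a turn 7.16, either way. A call with a gripper value outside its range is refused whole. The fingers move at their own pace and stop on an object; the grip force is fixed at half the most. Time passes only in rows, so rows that do not move let the fingers close, or fill a call up. It gives the time, the measured TCP pose, the force, the opening and the grip force at its end, in the units of the state.
- sensors.get_obs(): the state, without advancing time (a new reading comes with each control period).
- imaging.get_image(name): name is "side" or "top" or "wrist"; returns a dict with "color" (480x640x3 uint8, blue, green, red), "range_z" (480x640 float32, mm along the optical axis (not along the pixel's ray), 0 where there is no reading), "vertical_fov" (degrees; the focal length in pixels is half the picture's height over the tangent of half this angle, whatever the lens; pixels are square), "cx", "cy" (the principal point, pixels), "rvec" (rotation vector, rad) and "tvec" (3), from world to camera coordinates, as OpenCV has them; the wrist camera has in their place "tool_from_camera" (4x4, takes a point from camera to tool coordinates, whose origin is the TCP and whose axes are the flange's). Camera axes: x right, y down, z forward; pixel columns grow to the right and rows downward; lengths in mm; the calibration is good to about 2 mm. A picture is of the moment at which its call begins: read the wrist's pose just before it.
- close_job(): hands the job in; it is judged then, once.
The state is a dict: "t": time; "qpos": joint angles; "qvel": joint speeds; "joint_torque": joint torques, N m; "ee_pos": TCP position; "orientation": TCP orientation; "ft_force": force on the tool from outside, world axes, zero at the start; "moment": the same for the moment, N m; "width": finger opening in mm; "grasp_force": force on a finger pad.
Only numpy, scipy, OpenCV 4.12 (cv2) and the standard library are available. Lean on these libraries where they do the work, as an engineer would, in place of code of your own. Each camera call takes 0.05 s, during which the arm holds its last target. There are 200 camera calls.

## Task

Push the drawer of sterile discs fully shut, then lift the sprung forceps off their rest and squeeze them until the tips are 14 mm apart (each arm then lies on its green mark). Bring the tips over the blue disc in the middle of the open dish, a few centimetres above it, forceps level and touching nothing, hold that gap steady there for at least two seconds, and finish still holding them so: do not put them down or let go. Do not disturb the flask, the bottle or the jar.

Things in the scene. Friction and masses are not known exactly. Their poses are not given: they have to be found in the camera images.
- unit: White one-drawer unit, fixed to the bench, 160 deep (its x) x 130 wide (its y) x 75 high mm; origin at the centre of its underside, its front (drawer side) faces its own -x, its front edge 80 mm from the origin. The bench is at z = 0.
- unit_drawer0 (a joint): Opening of the sage-green drawer in m: 0 is fully shut; it slides out along the unit's -x and starts 0.04 to 0.08 open. Slides easily, stays where left, stops by itself when shut.
- unit_drawer0_handle (a point): Grip point of the drawer's steel bar handle (bar along the unit's y), 35 mm in front of the drawer's front panel; it moves with the drawer. Pushing the bar or the front panel along the unit's +x shuts the drawer.
- rest: Forceps rest, fixed: black base plate 6 mm thick, 165 x 70 mm, with two orange crossbars (66 mm long along its y, 12 mm thick, tops 28 mm above the bench) at x = -85 and +45 mm from its origin. Between the bars there is open room for fingers either side of the forceps. Origin on the bench, x along the forceps lying on it.
- forceps: Steel sprung forceps, 175 mm long, about 72 g, lying level on the rest; the arms open and close sideways, in the horizontal plane. Origin on the underside (28 mm above the bench at the start), midway between the two blue grips; x points to the tips, y to the left arm, z up. The steel bow, 22 mm wide and 16 mm high, is at x -105 to -75 mm.
- grip_left (a point): Middle of the outer face of the left (+y) arm's blue grip. The grips are 50 mm long (x -25 to +25 mm on the forceps) and stand 3 to 17 mm above the underside. Pinch them from above, a finger on each: outer faces are 55 mm apart when free; at the right gap they are parallel and 38 mm apart. 1 mm of that width is about 1.8 mm of tip gap.
- grip_right (a point): The same on the right (-y) arm.
- mark (a point): Middle of the white strip, 60 x 12 mm, fixed crosswise under the arms 45 mm ahead of the forceps' origin. It has two green marks, each 7 mm wide, centred 12.7 mm either side: when the gap is right each arm (3 mm thick) crosses the middle of its mark.
- tip_left (a point): Tip of the left (+y) arm, at its inner face. The tip gap is the distance between tip_left and tip_right.
- tip_right (a point): Tip of the right (-y) arm, at its inner face.
- forceps_aim (a point): Point on the forceps' centre line midway between the tips (as they stand at the right gap), 70 mm ahead of the forceps' origin and 7 mm above the underside.
- forceps_left (a joint): Closing angle of the left arm in rad about its hinge in the bow (85 mm behind the origin): 0 free (tips 45 mm apart), 0.10 at the right gap (14 mm), about 0.14 squeezed shut. The right arm always moves by the same amount. A spring opens it: at the right gap each grip pushes outwards with about 4 N.
- dish: Open whitish shallow round dish, 90 mm across and 15 mm high, fixed to the bench, with one blue disc 12 mm across at its middle; origin at the centre of its underside.
- flask: Bystander: conical amber flask with a beige stopper, 84 mm across, 174 mm high; origin under its centre.
- bottle: Bystander: amber bottle with a white cap, 60 mm across, 130 mm high; origin under its centre.
- jar: Bystander: white jar with an orange cap, 72 mm across, 80 mm high; origin under its centre.
Mind the look-alikes: they are no part of the job. Of the things that look like the dish, take the one that is nearest to the robot's base at the start.

How it is judged (in metres and radians):
On the way, in this order (a step that is already met when the one before it is completed fails the run):
1. the drawer is fully shut (within 5 mm) (value of joint unit_drawer0 below 0.005 m), for 0.2 s.
2. the forceps are held over the dish's middle with the tips 14 mm apart, steadily for two seconds (distance between tip_left and tip_right between 0.01 and 0.018 m and horizontal distance between forceps_aim and dish below 0.025 m and height (world z) of forceps_aim between 0.03 and 0.12 m and angle between forceps's own z axis and vertical below 0.26 rad and contact force between forceps and the fingers above 1 N and linear speed of forceps below 0.03 m/s and contact force between forceps and dish below 0.05 N and contact force between forceps and rest below 0.05 N and contact force between forceps and unit below 0.05 N and contact force between forceps and flask below 0.05 N and contact force between forceps and bottle below 0.05 N and contact force between forceps and jar below 0.05 N), for 2 s.
At the end, for the whole second after the job is handed in: The drawer is shut within 5 mm; the gripper holds the forceps, touching nothing else, level within 15 degrees and still; the tips are 10 to 18 mm apart, and the point between them is within 25 mm (horizontally) of the dish's centre and 30 to 120 mm above the bench (all of step 2 and value of joint unit_drawer0 below 0.005 m); the arm keeps its last pose, push and grip.
It fails at once if the flask, bottle or jar is moved more than 30 mm or tipped (distance of any of flask, bottle, jar from where it was at the start of the episode above 0.03 m or angle between any of flask, bottle, jar's own z axis and vertical above 0.3 rad).
It also fails if it takes over 58 s, if anything falls off the work surface, if the arm or the gripper's body presses on something with over 40 N, if the wrist force passes 120 N, or if a joint passes its speed limit or range.

## Working session

There is one attempt and no reset: what is moved stays moved. The work goes in short steps, Python scripts to look and compute and a tool call to move; the robot and the scene stay as the last step left them, time stands still between calls to the robot, and variables do not carry over. Pictures are saved under pics/ and viewed, at most 10 in all, crops included, and the job is handed in when it is done.

Besides the shell and the picture viewer there is one more tool, called by a JSON object that holds its "method" and its "body". servo_tool: Moves the arm, as the interface text tells. Its arguments: {"type":"object","properties":{"steps":{"type":"array"}},"required":["steps"]}

```bash
mkdir -p pics; cat > h.py <<'E'
import numpy as np, cv2
from workcell import sensors, imaging, close_job
def grab(n):
    o=sensors.get_obs(); d=imaging.get_image(n); d["obs"]=o
    f=d["color"].shape[0]/2/np.tan(np.radians(d["vertical_fov"])/2)
    d["f"]=f
    if "rvec" in d:
        R=cv2.Rodrigues(np.array(d["rvec"],float))[0]; t=np.array(d["tvec"],float).ravel()
        d["Rw"]=R.T; d["o"]=-R.T@t
    else:
        T=np.array(d["tool_from_camera"],float); Rt=cv2.Rodrigues(np.array(o["orientation"],float))[0]
        d["Rw"]=Rt@T[:3,:3]; d["o"]=Rt@T[:3,3]+np.array(o["ee_pos"],float)
    return d
def ray(d,u,v):
    return d["Rw"]@np.array([(u-d["cx"])/d["f"],(v-d["cy"])/d["f"],1.])
def onplane(d,u,v,z):
    r=ray(d,u,v); return d["o"]+r*(z-d["o"][2])/r[2]
def cloud(d):
    v,u=np.mgrid[:480,:640]; z=d["range_z"]
    P=np.stack([(u-d["cx"])/d["f"]*z,(v-d["cy"])/d["f"]*z,z],-1)
    return P@d["Rw"].T+d["o"]
E
python3 - <<'E'
from h import *
import pickle
for n in("top","side"):
    d=grab(n); cv2.imwrite(f"pics/{n}0.png",d["color"]); pickle.dump(d,open(n+"0.pkl","wb")); print(n,d["o"],d["f"],d["Rw"][:,2])
print(sensors.get_obs())
E
```

```text
top [524.64571562 -49.81380606 919.06750474] 434.61754129826994 [ 0.1145953  -0.02412034 -0.99311939]
side [479.43048247 746.09438852 659.5838216 ] 437.41279628867113 [ 0.12193255 -0.79906174 -0.58875529]
{'t': 0.1, 'qpos': array([ 1.19398149e+00,  4.23764610e-01,  1.63059757e+00, -1.16082580e-05,
        1.08860830e+00, -1.89993633e-02]), 'qvel': array([-9.38433255e-04, -3.85772253e-03, -1.79585416e-03,  1.11074561e-03,
        7.58498144e-05, -1.01277297e-03]), 'joint_torque': array([-4.18222535e-04, -5.45611954e+01, -2.74323392e+01,  6.45024539e-02,
        1.87852298e-02, -6.33439669e-06]), 'ee_pos': array([218.67231632, 584.918708  , 190.98563614]), 'orientation': array([-5.59006770e-01, -3.09119274e+00,  2.12502979e-03]), 'ft_force': array([ 0.08425691, -0.44792502,  0.21584435]), 'moment': array([-0.02988854,  0.03204287,  0.05924632]), 'grasp_force': 0.0, 'width': 87.50065083518359}
```

View pics/top0.png

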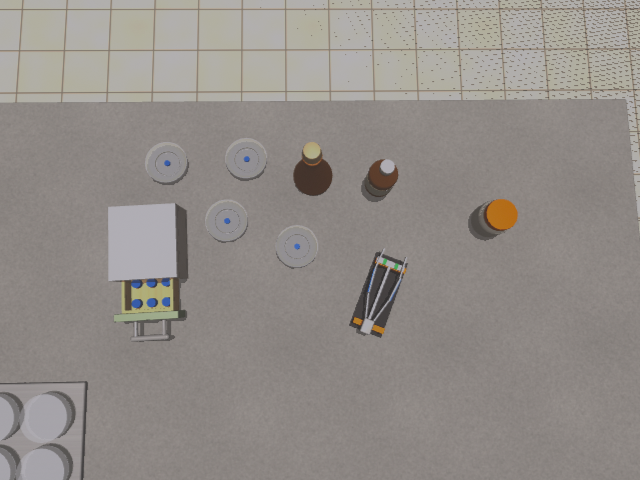

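View pics/side0.png

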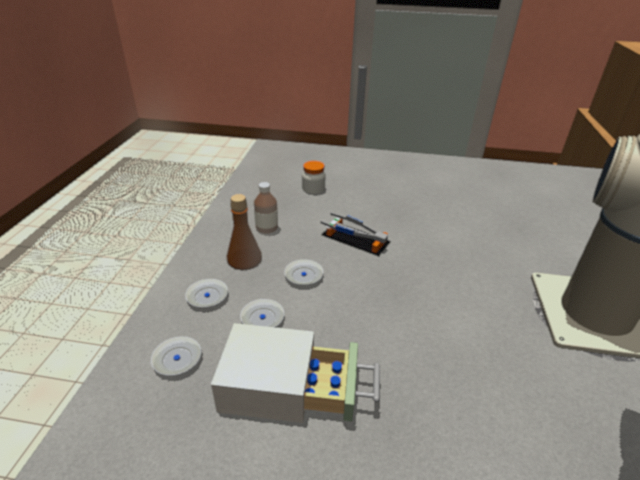

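The top view shows the dishes at (167,163), (246,159), (227,221) and (297,246). The unit top spans (108–177, 205–280) and its handle is at (151,338). The forceps lie from the bow at (367,326) to the tips near (393,255), pointing up and slightly right. The side view agrees.

```bash
python3 - <<'E'
from h import *
import pickle
np.set_printoptions(precision=1,suppress=True)
d=pickle.load(open("top0.pkl","rb"));s=pickle.load(open("side0.pkl","rb"))
print("lowleft z",cloud(d)[[430,420,390],[40,75,80]])
for n,D in(("top",d),("side",s)):
    hsv=cv2.cvtColor(D["color"],cv2.COLOR_BGR2HSV)
    for c,lo,hi,z in(("blue",(100,150,80),(130,255,255),4),("orange",(5,180,120),(20,255,255),28),("green",(45,120,80),(85,255,255),30),("sage",(30,40,90),(75,110,255),60)):
        m=cv2.inRange(hsv,lo,hi); k,l,st,ce=cv2.connectedComponentsWithStats(m)
        for i in range(1,k):
            if st[i,4]>=6: print(n,c,ce[i],st[i,2:],onplane(D,*ce[i],z))
for uv in((108,207),(176,204),(177,278),(109,280)): print("unit",onplane(d,*uv,75))
C=cloud(d)
for b in((105,200,180,285),(110,310,182,322),(130,325,170,345),(345,245,412,338)):
    P=C[b[1]:b[3],b[0]:b[2]].reshape(-1,3); print(b,np.percentile(P[:,2],[1,10,50,90,99]))
# unit top rect
m=((abs(C[...,2]-75)<6)&(C[...,1]>200)&(C[...,0]>420)).astype(np.uint8)
m[:, 200:]=0
P=C[m>0]; r=cv2.minAreaRect(P[:,:2].astype(np.float32)); print(r, len(P))
E
python3 - <<'E'
import cv2
a=cv2.imread('pics/top0.png')
cv2.imwrite('pics/c1.png',cv2.resize(a[240:345,335:425],None,fx=5.5,fy=5.5,interpolation=cv2.INTER_CUBIC))
E
```

```text
lowleft z [[279.1 481.6  43. ]
 [288.1 432.6  12.9]
 [345.5 425.8  12.5]]
top blue [246.5 158.5] [ 4  4 16] [822.   98.2   4. ]
top blue [166.9 162.6] [ 5  4 17] [814.5 268.6   4. ]
top blue [226.8 220.5] [ 5  4 18] [686.7 139.2   4. ]
top blue [296.7 246.1] [ 5  5 18] [630.   -8.6   4. ]
top blue [165.5 283.2] [ 7  5 24] [556.  264.9   4. ]
top blue [135.5 284.6] [ 8  5 32] [554.1 326.6   4. ]
top blue [150.7 283.7] [ 8  5 32] [555.4 295.3   4. ]
top blue [151.  302.5] [ 7  8 52] [516.6 293.5   4. ]
top blue [166.  301.5] [ 7  8 52] [518.2 262.8   4. ]
top blue [135.6 303.3] [ 8  8 53] [515.5 325.    4. ]
top orange [501.5 214. ] [ 31  31 733] [ 689.3 -439.9   28. ]
top orange [357.1 320.7] [ 9  8 44] [ 473.3 -130.7   28. ]
top orange [378.1 328.7] [11  8 57] [ 456.7 -172.9   28. ]
top green [384.6 261.2] [ 4  6 12] [ 593.4 -190.1   30. ]
top green [395.9 265.9] [ 3  5 12] [ 583.2 -213.1   30. ]
top sage [145.8 315.7] [ 64  11 462] [491.9 281.8  60. ]
side blue [303.5 273.5] [4 2 8] [630.4  -9.1   4. ]
side blue [206.6 294.3] [4 3 9] [822.8  98.    4. ]
side blue [262.2 316.2] [ 4  
[... 506 characters left out ...]
 30] [ 473.5 -125.8   28. ]
side sage [335.9 219.3] [5 3 9] [ 578.5 -163.8   60. ]
side sage [330.9 224.1] [3 3 8] [ 587.7 -140.2   60. ]
side sage [350.7 374.7] [ 14  63 616] [491.9 291.6  60. ]
side sage [338.5 349.7] [6 2 6] [518.4 243.6  60. ]
side sage [325.1 393.2] [30 10 99] [528.  333.4  60. ]
unit [703.7 355.7  75. ]
unit [708.2 224.   75. ]
unit [563.2 218.7  75. ]
unit [561.3 348.   75. ]
(105, 200, 180, 285) [-1.8  2.9 74.6 76.8 78.8]
(110, 310, 182, 322) [-2.5 -0.2 60.8 63.9 65.7]
(130, 325, 170, 345) [-3.4 -1.7  1.3 46.8 49.1]
(345, 245, 412, 338) [-2.9 -0.9  2.6 31.6 46.7]
((635.6873168945312, 288.6562194824219), (145.6390380859375, 132.3043975830078), 2.4951136112213135) 5099
```

View pics/c1.png

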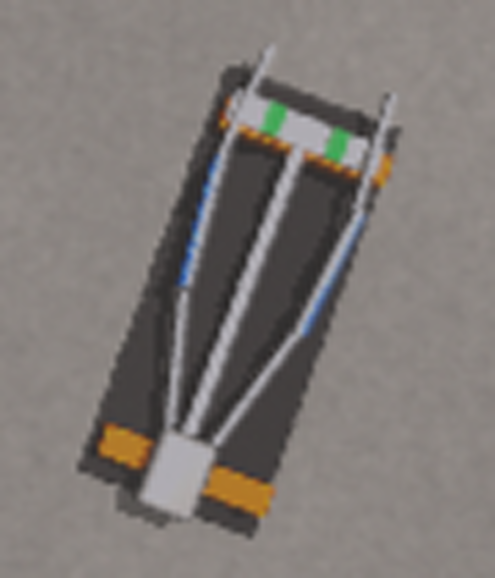

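The crop shows the forceps with free arms beside the green marks on the white strip, and the bow at crop (178,475). Nearest dish is at (630,-9). Next I'll locate the drawer bar.

```bash
python3 - <<'E'
from h import *
import pickle
np.set_printoptions(precision=1,suppress=True)
d=pickle.load(open("top0.pkl","rb"));s=pickle.load(open("side0.pkl","rb"))
for uv in((133,338.5),(168,337.5)): print("bar",onplane(d,*uv,45))
for uv in((376.5,367),(376.5,408)): print("bar side",onplane(s,*uv,45))
print("bow",onplane(d,367.4,326.4,44), onplane(d,368.6,325.5,28))
C=cloud(d);P=C[330:345,130:172].reshape(-1,3);P=P[P[:,2]>30];print(P.mean(0),P.min(0),P.max(0))
for n,b in(("flask",(290,135,335,200)),("bottle",(365,150,400,200))):
    P=C[b[1]:b[3],b[0]:b[2]].reshape(-1,3);P=P[P[:,2]>20];print(n,P.mean(0),P.min(0),P.max(0))
E
```

```text
bar [447.7 311.   45. ]
bar [448.3 243.1  45. ]
bar side [450.4 256.5  45. ]
bar side [445.6 335.1  45. ]
bow [ 462.8 -149.5   44. ] [ 463.4 -153.8   28. ]
[451.1 279.3  45.7] [442.5 242.5  39.5] [464.1 317.8  50. ]
flask [766.4 -43.7 102.1] [524.6 -81.2  20.1] [813.8  -4.8 919.1]
bottle [ 752.2 -177.7   96.1] [ 524.6 -212.2   20.2] [791.6 -49.8 919.1]
```

{"method": "servo_tool", "body": {"steps": [[[0.02, -0.04, 0], [0, 0, 0], -1], [[0.02, -0.04, 0], [0, 0, 0], -1], [[0.02, -0.04, 0], [0, 0, 0], -1], [[0.02, -0.04, 0], [0, 0, 0], -1], [[0.02, -0.04, 0], [0, 0, 0], -1], [[0.02, -0.04, 0], [0, 0, 0], -1], [[0.02, -0.04, 0], [0, 0, 0], -1], [[0.02, -0.02, 0], [0, 0, 0], -1]]}}

```text
t: 0.77
ee_pos: [368.6, 300.8, 191.3]
orientation: [-0.56, -3.09, 0.003]
ft_force: [-0.3, -0.0, -0.5]
width: 37.9
grasp_force: 0.0
```

{"method": "servo_tool", "body": {"steps": [[[0.01, -0.01, -0.04], [0, 0, 0], -1], [[0.01, -0.01, -0.04], [0, 0, 0], -1], [[0.01, 0, -0.04], [0, 0, 0], -1], [[0, 0, -0.04], [0, 0, 0], -1], [[0, 0, 0], [0, 0, 0], -1], [[0.005, 0, 0], [0, 0, 0], -1], [[0.01, 0, 0], [0, 0, 0], -1], [[0.01, 0, 0], [0, 0, 0], -1]]}}

```text
t: 1.43
ee_pos: [426.3, 286.3, 35.9]
orientation: [0.557, 3.088, 0.005]
ft_force: [1.2, 0.4, -0.3]
width: 0.3
grasp_force: 0.0
```

{"method": "servo_tool", "body": {"steps": [[[0.01, 0.0005, 0], [0, 0, 0], -1], [[0.01, 0.0005, 0], [0, 0, 0], -1], [[0.01, 0.0005, 0], [0, 0, 0], -1], [[0.01, 0, 0], [0, 0, 0], -1], [[0.01, 0, 0], [0, 0, 0], -1], [[0.005, 0, 0], [0, 0, 0], -1], [[0, 0, 0], [0, 0, 0], -1], [[0, 0, 0], [0, 0, 0], -1]]}}

```text
t: 2.1
ee_pos: [478.8, 286.1, 32.8]
orientation: [-0.559, -3.091, 0.001]
ft_force: [-0.3, 0.1, 0.2]
width: 0.6
grasp_force: 0.0
```

{"method": "servo_tool", "body": {"steps": [[[0.004, 0, 0], [0, 0, 0], -1], [[0.004, 0, 0], [0, 0, 0], -1], [[0.004, 0, 0], [0, 0, 0], -1], [[0.002, 0, 0], [0, 0, 0], -1], [[0, 0, 0], [0, 0, 0], -1], [[0, 0, 0], [0, 0, 0], -1], [[0, 0, 0], [0, 0, 0], -1], [[0, 0, 0], [0, 0, 0], -1]]}}

```text
t: 2.77
ee_pos: [492.7, 286.4, 33.1]
orientation: [-0.559, -3.091, 0.0]
ft_force: [-0.2, -1.0, 0.5]
width: 0.6
grasp_force: 0.0
```

{"method": "servo_tool", "body": {"steps": [[[0.003, 0, 0], [0, 0, 0], -1], [[0.002, 0, 0], [0, 0, 0], -1], [[0.002, 0, 0], [0, 0, 0], -1], [[0, 0, 0], [0, 0, 0], -1], [[0, 0, 0], [0, 0, 0], -1], [[0, 0, 0], [0, 0, 0], -1], [[0, 0, 0], [0, 0, 0], -1], [[0, 0, 0], [0, 0, 0], -1]]}}

```text
t: 3.43
ee_pos: [499.8, 286.4, 33.1]
orientation: [-0.559, -3.091, 0.0]
ft_force: [-1.1, -0.3, -0.0]
width: 0.5
grasp_force: 0.0
```

Not stopped yet; look at the drawer.

```bash
python3 - <<'E'
from h import *
d=grab("side"); cv2.imwrite("pics/s2.png",cv2.resize(d["color"][290:450,180:420],None,fx=3,fy=3))
E
```

```text
(no output)
```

View pics/s2.png

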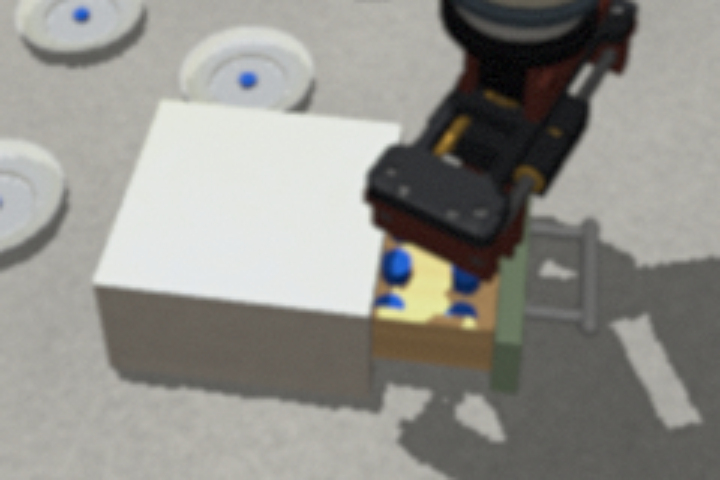

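{"method": "servo_tool", "body": {"steps": [[[0.003, 0, 0], [0, 0, 0], -1], [[0.003, 0, 0], [0, 0, 0], -1], [[0.002, 0, 0], [0, 0, 0], -1], [[0, 0, 0], [0, 0, 0], -1], [[0, 0, 0], [0, 0, 0], -1], [[0, 0, 0], [0, 0, 0], -1], [[0, 0, 0], [0, 0, 0], -1], [[0, 0, 0], [0, 0, 0], -1]]}}

```text
t: 4.15
ee_pos: [507.8, 286.4, 33.1]
orientation: [-0.559, -3.091, 0.0]
ft_force: [0.0, 0.1, -0.9]
width: 0.4
grasp_force: 0.0
```

```bash
python3 - <<'E'
from h import *
np.set_printoptions(precision=1,suppress=True)
ims=[]
for n in("side","top"):
    d=grab(n); R=d["Rw"].T
    for p,c in((d["obs"]["ee_pos"],(0,0,255)),(d["obs"]["ee_pos"]+[0,0,80],(255,0,255)),([448,278,45],(255,255,0))):
        q=R@(np.array(p)-d["o"]); uv=(q[:2]/q[2]*d["f"]+[d["cx"],d["cy"]]); print(n,p,uv)
        cv2.circle(d["color"],tuple(int(x) for x in uv),2,c,-1)
    ims.append(cv2.resize(d["color"][180:460,60:460] if n=="top" else d["color"][200:480,180:580],None,fx=1,fy=1))
    print(d["obs"]["ee_pos"],d["obs"]["qpos"])
cv2.imwrite("pics/st.png",np.hstack(ims))
E
```

```text
side [507.8 286.4  33.1] [340.7 380.8]
side [507.8 286.4 113.1] [343.1 349.5]
side [448, 278, 45] [377.2 377.6]
[507.8 286.4  33.1] [ 0.5  0.6  1.8 -0.   0.7 -0.7]
top [507.8 286.4  33.1] [149.  307.1]
top [507.8 286.4 113.1] [132.1 308.2]
top [448, 278, 45] [150. 338.]
[507.8 286.4  33.1] [ 0.5  0.6  1.8 -0.   0.7 -0.7]
```

View pics/st.png

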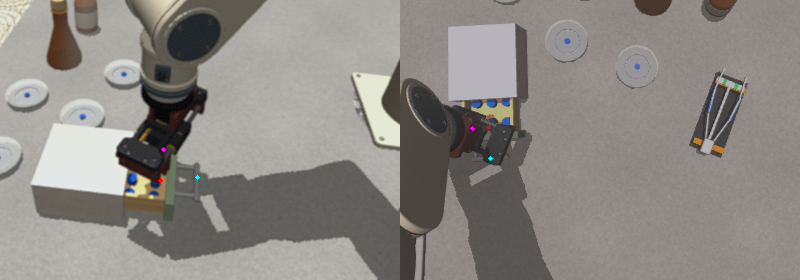

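```bash
python3 - <<'E'
from h import *
np.set_printoptions(precision=0,suppress=True)
d=grab("side"); C=cloud(d)
for v,u in((345,320),(352,325),(358,325),(366,335),(372,340),(380,340),(378,377),(330,350),(315,365)): print((u,v),C[v,u],d["color"][v,u])
d=grab("wrist"); C=cloud(d); print(d["o"],d["Rw"])
for v,u in((240,320),(400,320),(100,320),(240,100),(240,540),(450,320)): print((u,v),C[v,u],d["color"][v,u])
cv2.imwrite("pics/w1.png",d["color"])
E
```

```text
(320, 345) [537. 346. 186.] [54 53 49]
(325, 352) [528. 357. 186.] [54 53 52]
(325, 358) [526. 367. 187.] [48 47 47]
(335, 366) [511. 378. 187.] [56 53 52]
(340, 372) [505. 370. 165.] [20 26 46]
(340, 380) [509. 285.  34.] [84 80 92]
(377, 378) [448. 281.  48.] [102 104 103]
(350, 330) [499. 312. 187.] [27 28 27]
(365, 315) [480. 275. 184.] [37 36 38]
[438. 311. 227.] [[ 0.  1.  0.]
 [ 1. -0. -0.]
 [ 0.  0. -1.]]
(320, 240) [482. 299.  63.] [132 164 144]
(320, 400) [487. 295. 166.] [ 41 122 166]
(320, 100) [416. 324.   3.] [133 134 136]
(100, 240) [447. 154.   1.] [234 235 236]
(540, 240) [552. 434.   1.] [238 239 240]
(320, 450) [485. 295. 181.] [19 17 15]
```

View pics/w1.png

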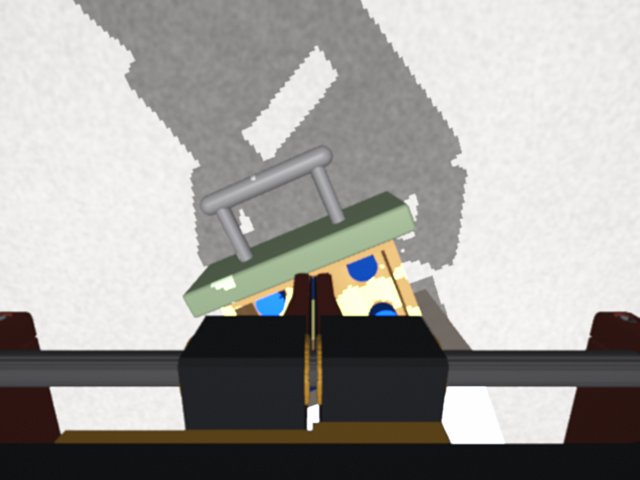

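The fingers stand inside the drawer without having moved it, which is odd because they apparently passed the bar without contact. I'll back out upwards and retry while watching.

{"method": "servo_tool", "body": {"steps": [[[0, 0, 0.02], [0, 0, 0], -1], [[0, 0, 0.04], [0, 0, 0], -1], [[-0.03, 0, 0.02], [0, 0, 0], -1], [[-0.04, 0, 0], [0, 0, 0], -1], [[-0.04, 0, 0], [0, 0, 0], -1], [[0, 0, -0.04], [0, 0, 0], -1], [[0, -0.01, -0.03], [0, 0, 0], -1], [[0, 0, 0], [0, 0, 0], -1]]}}

```text
t: 5.02
ee_pos: [394.2, 273.8, 39.8]
orientation: [-0.557, -3.086, 0.008]
ft_force: [-1.1, -0.6, -0.3]
width: 0.7
grasp_force: 0.0
```

```bash
python3 - <<'E'
from h import *
np.set_printoptions(precision=1,suppress=True)
for n in("side","top"):
    d=grab(n); C=cloud(d); c=cv2.cvtColor(d["color"],cv2.COLOR_BGR2HSV)
    m=(cv2.inRange(c,(30,40,90),(75,110,255))>0)&(abs(C[...,2]-55)<12)&(C[...,1]>200)
    print(n,d["obs"]["ee_pos"],m.sum(),np.median(C[m],0))
    P=C[(abs(C[...,2]-45)<6)&(C[...,0]<470)&(C[...,0]>430)&(abs(C[...,1]-280)<50)]; print(len(P),P.mean(0) if len(P) else 0)
    if n=="side": cv2.imwrite("pics/s3.png",cv2.resize(d["color"][290:450,180:420],None,fx=3,fy=3))
E
```

```text
side [394.2 273.8  39.8] 689 [493.4 296.3  61.9]
339 [452.6 288.4  45.1]
top [395.8 274.9  41.6] 473 [492.2 280.9  62.3]
284 [452.4 279.4  45.4]
```

View pics/s3.png

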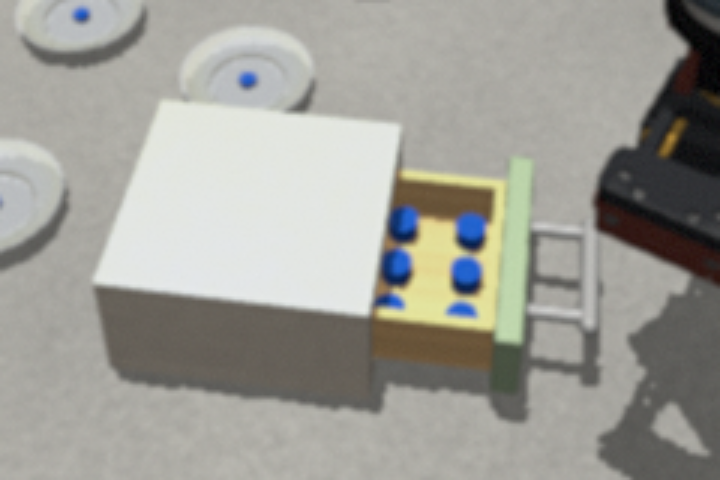

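The drawer is unmoved (bar at x≈450) and the fingers are now in front of it. I'll push gently and read the result at each stage.

{"method": "servo_tool", "body": {"steps": [[[0.01, 0, -0.005], [0, 0, 0], -1], [[0.01, 0, 0], [0, 0, 0], -1], [[0.01, 0, 0], [0, 0, 0], -1], [[0.01, 0, 0], [0, 0, 0], -1], [[0.005, 0, 0], [0, 0, 0], -1], [[0.005, 0, 0], [0, 0, 0], -1], [[0.005, 0, 0], [0, 0, 0], -1], [[0.005, 0, 0], [0, 0, 0], -1]]}}

```text
t: 5.78
ee_pos: [458.3, 276.3, 38.1]
orientation: [-0.559, -3.091, 0.0]
ft_force: [-0.3, 0.4, 0.9]
width: 0.4
grasp_force: 0.0
```

```bash
cat > dr.py <<'E'
from h import *
np.set_printoptions(precision=1,suppress=True)
for n in("side","top","wrist"):
    d=grab(n); C=cloud(d); c=cv2.cvtColor(d["color"],cv2.COLOR_BGR2HSV)
    m=(cv2.inRange(c,(30,40,90),(75,110,255))>0)&(abs(C[...,2]-58)<9)&(C[...,1]>200)
    print(n,d["obs"]["ee_pos"],d["obs"]["ft_force"],m.sum(),np.median(C[m],0) if m.any() else 0)
E
python3 dr.py
```

```text
side [458.3 276.3  38.1] [-0.3  0.4  0.9] 397 [492.5 320.7  62. ]
top [459.3 276.5  38.2] [ 1.5  0.4 -0.7] 360 [493.5 265.1  62.4]
wrist [458.7 276.5  38.1] [-1.   0.2 -0.1] 2092 [482.3 325.1  63.1]
```

```bash
python3 - <<'E'
from h import *
a=grab("wrist")["color"]; s=grab("side")["color"]
cv2.imwrite("pics/w2.png",np.hstack([cv2.resize(a[120:360,180:460],None,fx=1.4,fy=1.4),cv2.resize(s[320:440,290:430],None,fx=2.8,fy=2.8)]))
E
```

```text
(no output)
```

View pics/w2.png

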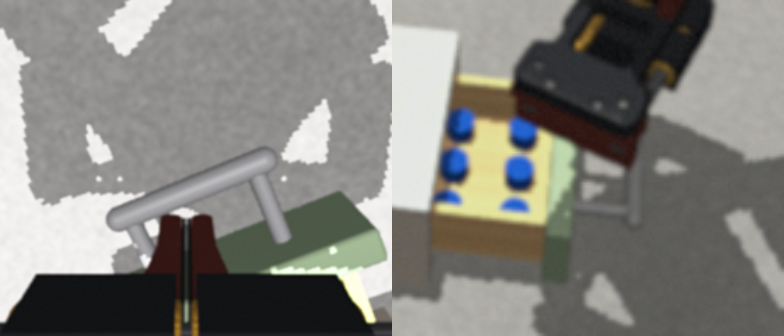

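The fingers are now visibly between the bar and the panel (bar at crop (190,190), fingers at (185,225)), with no contact felt. I'll test whether opening them meets the handle posts.

{"method": "servo_tool", "body": {"steps": [[[0, 0, 0], [0, 0, 0], 1], [[0, 0, 0], [0, 0, 0], 1], [[0, 0, 0], [0, 0, 0], 1], [[0, 0, 0], [0, 0, 0], 1], [[0, 0, 0], [0, 0, 0], 1], [[0, 0, 0], [0, 0, 0], 1], [[0, 0, 0], [0, 0, 0], 1], [[0, 0, 0], [0, 0, 0], 1]]}}

```text
t: 6.7
ee_pos: [457.9, 276.4, 38.1]
orientation: [0.559, 3.091, -0.0]
ft_force: [-0.5, 0.4, -0.3]
width: 50.6
grasp_force: 0.0
```

```bash
python3 dr.py
```

```text
side [457.9 276.4  38.1] [-0.5  0.4 -0.3] 400 [492.7 320.8  61.9]
top [457.9 276.4  38.1] [ 0.   0.2 -1.1] 428 [492.7 273.5  62.4]
wrist [457.9 276.4  38.1] [-0.3  0.2  0.2] 2504 [483.1 321.3  62.6]
```

{"method": "servo_tool", "body": {"steps": [[[0, 0, 0], [0, 0, 0], 1], [[0, 0, 0], [0, 0, 0], 1], [[0, 0, 0], [0, 0, 0], 1], [[0, 0, 0], [0, 0, 0], 1], [[0, 0, 0], [0, 0, 0], 1], [[0, 0, 0], [0, 0, 0], 1], [[0, 0, 0], [0, 0, 0], 1], [[0, 0, 0], [0, 0, 0], 1]]}}

```text
t: 7.52
ee_pos: [457.9, 276.4, 38.1]
orientation: [0.559, 3.091, -0.0]
ft_force: [-0.2, 0.8, 0.0]
width: 88.0
grasp_force: 0.0
```

{"method": "servo_tool", "body": {"steps": [[[0.004, 0, -0.005], [0, 0, 0], 1], [[0.004, 0, -0.005], [0, 0, 0], 1], [[0.004, 0, 0], [0, 0, 0], 1], [[0.004, 0, 0], [0, 0, 0], 1], [[0.004, 0, 0], [0, 0, 0], 1], [[0.004, 0, 0], [0, 0, 0], 1], [[0.004, 0, 0], [0, 0, 0], 1], [[0.004, 0, 0], [0, 0, 0], 1]]}}

```text
t: 8.18
ee_pos: [494.1, 278.2, 30.9]
orientation: [0.559, 3.085, 0.008]
ft_force: [-1.3, -0.1, 22.4]
width: 87.8
grasp_force: 11.0
```

```bash
python3 dr.py
```

```text
side [494.1 278.2  30.9] [-1.3 -0.1 22.4] 178 [522.9 333.7  62. ]
top [494.9 278.3  31. ] [ 1.4 -2.3 20.8] 317 [525.3 260.7  62.3]
wrist [494.7 278.2  30.9] [ 0.6 -2.5 20.4] 2390 [514.7 297.4  63.1]
```

The drawer has moved in about 32 mm with this push. I'll continue.

{"method": "servo_tool", "body": {"steps": [[[0.004, 0, 0], [0, 0, 0], 1], [[0.004, 0, 0], [0, 0, 0], 1], [[0.004, 0, 0], [0, 0, 0], 1], [[0.004, 0, 0], [0, 0, 0], 1], [[0.002, 0, 0], [0, 0, 0], 1], [[0, 0, 0], [0, 0, 0], 1], [[0, 0, 0], [0, 0, 0], 1], [[0, 0, 0], [0, 0, 0], 1]]}}

```text
t: 9.0
ee_pos: [512.6, 278.9, 31.0]
orientation: [0.559, 3.084, 0.01]
ft_force: [1.2, 1.9, 18.3]
width: 87.8
grasp_force: 9.1
```

```bash
python3 dr.py
```

```text
side [512.6 278.9  31. ] [ 1.2  1.9 18.3] 161 [540.2 334.4  62.1]
top [512.6 278.9  31. ] [ 1.8  1.6 18.3] 298 [543.  260.1  62.4]
wrist [512.6 278.9  30.9] [-0.   2.2 19. ] 1760 [532.8 304.3  63.4]
```

{"method": "servo_tool", "body": {"steps": [[[0.004, 0, 0], [0, 0, 0], 1], [[0.004, 0, 0], [0, 0, 0], 1], [[0.003, 0, 0], [0, 0, 0], 1], [[0.002, 0, 0], [0, 0, 0], 1], [[0.002, 0, 0], [0, 0, 0], 1], [[0, 0, 0], [0, 0, 0], 1], [[0, 0, 0], [0, 0, 0], 1], [[0, 0, 0], [0, 0, 0], 1]]}}

```text
t: 9.82
ee_pos: [527.5, 279.5, 30.9]
orientation: [0.558, 3.084, 0.011]
ft_force: [0.1, 4.5, 16.1]
width: 87.9
grasp_force: 8.2
```

```bash
python3 dr.py
```

```text
side [527.5 279.5  30.9] [ 0.1  4.5 16.1] 148 [554.5 336.8  62.2]
top [527.5 279.5  31. ] [ 1.4  5.5 16.6] 241 [557.  257.7  62.4]
wrist [527.6 279.5  31. ] [ 0.2  5.  15.6] 1815 [548.  305.7  63.4]
```

{"method": "servo_tool", "body": {"steps": [[[0.003, 0, 0], [0, 0, 0], 1], [[0.003, 0, 0], [0, 0, 0], 1], [[0.002, 0, 0], [0, 0, 0], 1], [[0.002, 0, 0], [0, 0, 0], 1], [[0, 0, 0], [0, 0, 0], 1], [[0, 0, 0], [0, 0, 0], 1], [[0, 0, 0], [0, 0, 0], 1], [[0, 0, 0], [0, 0, 0], 1]]}}

```text
t: 10.63
ee_pos: [528.0, 279.1, 31.0]
orientation: [-0.554, -3.084, -0.001]
ft_force: [-32.3, 9.4, 44.0]
width: 87.5
grasp_force: 21.8
```

```bash
python3 dr.py; python3 - <<'E'
from h import *
a=grab("wrist")["color"]; s=grab("side")["color"]
cv2.imwrite("pics/w3.png",np.hstack([cv2.resize(a[0:480,100:540],None,fx=.9,fy=.9),cv2.resize(s[320:440,270:400],None,fx=3,fy=3.6)]))
E
```

```text
side [528.  279.1  31. ] [-32.3   9.4  44. ] 147 [554.2 337.4  62.5]
top [528.  279.2  31.1] [-32.    8.8  43. ] 197 [558.1 251.4  62.5]
wrist [528.  279.2  31.1] [-33.2   9.6  43.3] 2525 [549.2 298.2  63.6]
```

View pics/w3.png

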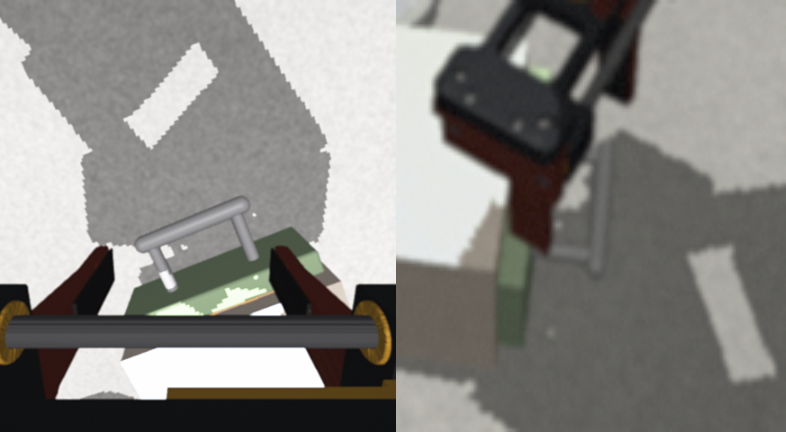

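The left crop shows the drawer panel flush against the unit and the bar at (190,225). The side crop confirms this. The drawer is shut, having travelled 65 mm to its stop. Next: release, lift and go to the forceps.

{"method": "servo_tool", "body": {"steps": [[[-0.007, 0, 0], [0, 0, 0], 1], [[0, 0, 0.005], [0, 0, 0], 1], [[0, 0, 0.02], [0, 0, 0], 1], [[0, 0, 0.04], [0, 0, 0], 1], [[0, 0, 0.04], [0, 0, 0], 1], [[0, -0.01, 0.04], [0, 0, 0], 1], [[0.01, -0.04, 0.02], [0, 0, 0], 1], [[0.01, -0.04, 0], [0, 0, 0], 1]]}}

```text
t: 11.55
ee_pos: [548.3, 191.4, 196.4]
orientation: [0.552, 3.085, 0.007]
ft_force: [1.5, -0.1, 0.4]
width: 87.7
grasp_force: 0.0
```

{"method": "servo_tool", "body": {"steps": [[[0.01, -0.04, 0], [0, 0, 0], 1], [[0.01, -0.04, 0], [0, 0, 0], 1], [[0.01, -0.04, 0], [0, 0, 0], 1], [[0.01, -0.04, 0], [0, 0, 0], 1], [[0.01, -0.04, 0], [0, 0, 0], 1], [[0, -0.04, 0], [0, 0, 0], 1], [[0, -0.04, 0], [0, 0, 0], 1], [[0, -0.04, 0], [0, 0, 0], 1]]}}

```text
t: 12.22
ee_pos: [594.9, -132.4, 190.7]
orientation: [-0.559, -3.091, 0.0]
ft_force: [0.5, -0.5, -0.5]
width: 88.1
grasp_force: 0.0
```

{"method": "servo_tool", "body": {"steps": [[[0, -0.03, 0], [0, 0, 0], 1], [[0, -0.02, 0], [0, 0, 0], 1], [[0, -0.02, 0], [0, 0, 0], 1], [[0, 0, 0], [0, 0, 0], 1], [[0, 0, 0], [0, 0, 0], 1], [[0, 0, 0], [0, 0, 0], 1], [[0, 0, 0], [0, 0, 0], 1], [[0, 0, 0], [0, 0, 0], 1]]}}

```text
t: 12.88
ee_pos: [595.1, -198.9, 191.2]
orientation: [-0.557, -3.092, -0.0]
ft_force: [-0.2, -0.2, 0.6]
width: 88.0
grasp_force: 0.0
```

```bash
cat > fc.py <<'E'
from h import *
np.set_printoptions(precision=1,suppress=True)
d=grab("wrist"); C=cloud(d); o=d["obs"]; print(o["ee_pos"],o["orientation"],o["ft_force"])
T=cv2.Rodrigues(np.array(o["orientation"]))[0]; print("tool y",T[:,1],np.degrees(np.arctan2(T[1,1],T[0,1])))
hsv=cv2.cvtColor(d["color"],cv2.COLOR_BGR2HSV)
for c,lo,hi,z in(("blue",(100,120,60),(130,255,255),38),("orange",(5,180,100),(20,255,255),28),("green",(45,120,60),(85,255,255),30)):
    m=cv2.inRange(hsv,lo,hi); k,l,st,ce=cv2.connectedComponentsWithStats(m)
    for i in range(1,k):
        if st[i,4]>=40: print(c,ce[i],st[i,2:],onplane(d,*ce[i],z),"depth",np.median(C[l==i],0))
E
python3 fc.py; python3 - <<'E'
import sys; sys.path.insert(0,'.')
from h import *
np.set_printoptions(precision=1,suppress=True)
for n in("top","side"):
    d=grab(n); C=cloud(d); c=cv2.cvtColor(d["color"],cv2.COLOR_BGR2HSV)
    m=(cv2.inRange(c,(30,40,90),(75,110,255))>0)&(abs(C[...,2]-58)<9)&(C[...,1]>200)
    print(n,m.sum(),np.median(C[m],0))
E
```

```text
[ 595.1 -198.9  191.2] [-0.6 -3.1 -0. ] [-0.2 -0.2  0.6]
tool y [0.3 0.9 0. ] 69.57475531073213
blue [283.7 161.1] [  8  53 140] [ 531.4 -206.6   38. ] depth [ 531.7 -206.4   45.7]
blue [339.8 159.2] [ 3 47 73] [ 548.9 -154.5   38. ] depth [ 547.  -153.5   45.6]
blue [491.  179.5] [11 10 93] [620.  -20.3  38. ] depth [627.7  -8.2  10.3]
blue [635.6 181.2] [ 9 11 79] [672.  114.2  38. ] depth [683.8 137.5  10. ]
blue [614.9 299.9] [11  9 79] [796.2  78.2  38. ] depth [817.6  98.5  10.3]
orange [289.7  68.9] [ 27  17 393] [ 454.8 -170.8   28. ] depth [ 455.2 -170.9   29.2]
orange [336.8  72. ] [ 17  17 116] [ 472.8 -130.1   28. ] depth [ 474.7 -130.3   28.2]
orange [296.7 200.2] [20  4 66] [ 573.1 -209.6   28. ] depth [ 573.4 -209.4   28.3]
orange [323.2 201. ] [20  5 75] [ 583.5 -184.1   28. ] depth [ 583.7 -184.8   28.5]
orange [ 98.  376.9] [ 17  61 301] [ 689.2 -511.4   28. ] depth [ 553.9 -232.5  323.8]
orange [527.9 377.9] [ 16  61 319] [872.  -26.2  28. ] depth [ 584.9 -148.4  324. ]
orange [372.4 390. ] [15  9 85] [ 822.7 -207.2   28. ] depth [ 762.3 -200.   102.2]
green [297.6 209. ] [ 6 13 54] [ 581.8 -211.8   30. ] depth [ 581.6 -211.8   31.4]
green [322.1 210.4] [ 5 13 59] [ 592.1 -188.4   30. ] depth [ 592.  -188.3   31.3]
top 436 [554.2 284.2  62.5]
side 590 [553.7 296.3  62.2]
```

```bash
cat > u.py <<'E'
from h import *
np.set_printoptions(precision=1,suppress=True)
import pickle
def an(n,d):
    C=cloud(d); u=[]
    P=C[(C[...,1]>215)&(C[...,1]<360)&(C[...,0]>400)&(C[...,0]<740)&(C[...,2]>30)&(C[...,2]<85)]
    B=P[(P[:,2]<50)&(abs(P[:,1]-280)<25)]; B=B[B[:,0]<B[:,0].min()+14]
    sl=[]
    for y in range(235,345,10):
        Q=P[abs(P[:,1]-y)<5]; t=Q[Q[:,2]>70]; p=Q[(Q[:,2]>58)&(Q[:,2]<66)&(Q[:,0]<t[:,0].min()+3)]
        sl.append((y,t[:,0].min(),t[:,0].max(),p[:,0].min() if len(p) else 0))
    sl=np.array(sl); print(n,"bar",B.mean(0),len(B)); print(np.median(sl,0), np.degrees(np.arctan(np.polyfit(sl[:,0],sl[:,1],1)[0])))
for n in("top","side"):
    an(n+" before",pickle.load(open(n+"0.pkl","rb"))); an(n+" now",grab(n))
E
python3 u.py
```

```text
top before bar [449.6 280.2  45.9] 148
[285.  564.  707.6 485.2] -2.7137612868274505
top now bar [512.  280.2  45.7] 147
[285.  563.9 707.7 547.2] -2.6182779183893974
side before bar [449.8 280.6  45.7] 175
[285.  563.5 708.7 484.9] -2.8015614189955804
side now bar [512.4 280.5  45.5] 164
[285.  563.6 709.1 547. ] -2.9135345036898617
```

```bash
python3 - <<'E'
from h import *
np.set_printoptions(precision=1,suppress=True)
for n in("wrist","top"):
    d=grab(n);C=cloud(d)
    m=(C[...,2]>39)&(C[...,2]<50)&(C[...,0]<505)&(C[...,0]>440)&(C[...,1]<-120)&(C[...,1]>-190)
    P=C[m]; 
    if len(P)>10:
        k,l,st,ce=cv2.connectedComponentsWithStats(m.astype(np.uint8)); i=1+st[1:,4].argmax()
        Q=C[(l==i)]; print(n,len(P),"bow rect",cv2.minAreaRect(Q[:,:2].astype(np.float32)))
    # slices along nominal axis: arms' midline
    a=np.radians(-22.4); e=np.array([np.cos(a),np.sin(a)]); w=np.array([-e[1],e[0]]); M=np.array([587,-200.3])
    P=C[(C[...,2]>36)&(C[...,2]<52)]; S=P[:,:2]-M
    for s in range(-150,45,10):
        q=S[(abs(S@e-s)<5)&(abs(S@w)<40)]@w
        if len(q)>3: print(s,len(q),q.min(),q.max(),(q.min()+q.max())/2)
E
```

```text
wrist 1162 bow rect ((482.5614929199219, -154.34579467773438), (34.904701232910156, 73.75576782226562), 58.12575912475586)
-150 160 -9.22118097768457 12.306658817087321 1.5427389197013754
-140 296 -9.075904004824759 12.327136396155158 1.6256161956651995
-130 297 -9.721397377164353 12.190831147594505 1.234716885215076
-120 201 -10.189777169232547 12.771530790035202 1.2908768104013273
-110 87 -12.774180885862494 15.058826473475964 1.142322793806735
-100 88 -16.137891035909973 17.473339623363717 0.6677242937268719
-90 84 -18.868564503976902 19.708599550209385 0.4200175231162415
-80 81 -21.5387007740735 23.132501822440744 0.7969005241836218
-70 107 -24.905024972355946 26.409027167720165 0.7520010976821094
-60 118 -25.71854556385469 26.790591865831875 0.5360231509885924
-50 114 -26.6699956382635 27.32389349044303 0.32694892608976467
-40 109 -28.315581584125113 28.821322368276164 0.25287039207552553
-30 114 -29.26391090787425 29.367030923312285 0.05156000771901681
-20 65 -29.18664121481793 29.57675155763088 0.19505517140647655
-10 70 -27.74046408657992 27.697935622609915 -0.021264231985002
[... 687 characters left out ...]
27879038932719
-90 21 -18.146294868687487 19.951765155527838 0.9027351434201751
-80 17 -19.058509129793617 21.990931418057087 1.4662111441317354
-70 12 20.80761596063404 25.921483884031126 23.364549922332582
-60 14 22.02776560482963 26.713884910020454 24.37082525742504
-50 14 22.690780690911716 27.731044801841705 25.21091274637671
-40 14 24.165426042771394 28.79588069762061 26.480653370196002
-30 13 25.19611889653304 29.7953599396793 27.49573941810617
-20 11 25.325236052038587 29.90214917250598 27.61369261227228
-10 8 25.08394279334686 28.3404707487779 26.71220677106238
0 10 -5.491206917742221 27.323225699003746 10.916009390630762
10 5 24.173400858642953 26.077587662946055 25.125494260794504
```

Forceps: yaw −23.0°, origin (545.7, −182.4). I'll turn the tool −2.6° about z and descend.

{"method": "servo_tool", "body": {"steps": [[[-0.025, 0.0085, 0], [0, 0, -2.6], 1], [[-0.0244, 0.008, 0], [0, 0, 0], 1], [[0, 0, -0.04], [0, 0, 0], 1], [[0, 0, -0.03], [0, 0, 0], 1], [[0, 0, -0.02], [0, 0, 0], 1], [[0, 0, -0.01], [0, 0, 0], 1], [[0, 0, 0], [0, 0, 0], 1], [[0, 0, 0], [0, 0, 0], 1]]}}

```text
t: 13.9
ee_pos: [545.9, -183.6, 91.5]
orientation: [-0.629, -3.078, -0.0]
ft_force: [0.7, 0.1, 0.1]
width: 87.9
grasp_force: 0.0
```

```bash
python3 fc.py | head -12; python3 - <<'E'
import sys; sys.path.insert(0,'.')
from h import *
np.set_printoptions(precision=1,suppress=True)
d=grab("wrist"); cv2.imwrite("pics/w4.png",d["color"])
E
```

```text
[ 545.9 -183.6   91.5] [-0.6 -3.1 -0. ] [0.7 0.1 0.1]
tool y [ 0.4  0.9 -0. ] 66.899131667132
blue [277.7 242. ] [  8  69 176] [ 532.4 -207.3   38. ] depth [ 531.4 -206.8   45.9]
blue [350.6 226.9] [  5  42 120] [ 543.  -153.2   38. ] depth [ 542.7 -153.    46. ]
blue [547.2 243.1] [ 16  13 162] [612.1 -23.1  38. ] depth [627.4  -8.2  10.3]
orange [343.4 119.9] [ 24  20 448] [ 471.5 -129.4   28. ] depth [ 471.5 -129.5   29.2]
orange [280.4 121.2] [ 36  20 687] [ 454.8 -170.6   28. ] depth [ 455.  -170.5   29.2]
orange [297.4 281.9] [ 26  11 279] [ 571.  -208.9   28. ] depth [ 572.9 -210.1   23.2]
orange [332.9 281.3] [ 27  12 294] [ 581.7 -182.5   28. ] depth [ 583.8 -183.1   23.4]
orange [ 98.2 377.3] [ 19  62 331] [ 584.5 -404.1   28. ] depth [ 503.1 -215.2  224.1]
orange [527.6 377.2] [ 16  62 337] [731.3 -60.8  28. ] depth [ 538.1 -132.7  224.2]
green [299.  295.4] [ 7 14 97] [ 581.5 -212.    30. ] depth [ 580.9 -211.5   31.6]
```

{"method": "servo_tool", "body": {"steps": [[[0, 0.001, -0.02], [0, 0, 0], 1], [[0, 0, -0.02], [0, 0, 0], 1], [[0, 0, -0.015], [0, 0, 0], 1], [[0, 0, -0.01], [0, 0, 0], 1], [[0, 0, -0.006], [0, 0, 0], 1], [[0, 0, 0], [0, 0, 0], 1], [[0, 0, 0], [0, 0, 0], 1], [[0, 0, 0], [0, 0, 0], 1]]}}

```text
t: 14.67
ee_pos: [546.5, -182.8, 21.3]
orientation: [0.629, 3.076, -0.0]
ft_force: [-0.7, 0.1, 0.2]
width: 87.8
grasp_force: 0.0
```

{"method": "servo_tool", "body": {"steps": [[[0, 0, 0], [0, 0, 0], 0.3], [[0, 0, 0], [0, 0, 0], 0.2], [[0, 0, 0], [0, 0, 0], 0.1], [[0, 0, 0], [0, 0, 0], 0], [[0, 0, 0], [0, 0, 0], 0], [[0, 0, 0], [0, 0, 0], 0], [[0, 0, 0], [0, 0, 0], 0], [[0, 0, 0], [0, 0, 0], 0]]}}

```text
t: 15.33
ee_pos: [545.6, -182.5, 20.3]
orientation: [-0.629, -3.078, -0.0]
ft_force: [-0.1, -0.1, 0.1]
width: 43.8
grasp_force: 0.0
```

```bash
cat > g.py <<'E'
from h import *
np.set_printoptions(precision=1,suppress=True)
import sys
d=grab("wrist");C=cloud(d);o=d["obs"];print(o["ee_pos"],o["width"],o["grasp_force"],o["ft_force"])
T=cv2.Rodrigues(np.array(o["orientation"]))[0]; w=T[:2,1]; w=w/np.linalg.norm(w); e=np.array([w[1],-w[0]]); M=o["ee_pos"][:2]; z0=float(sys.argv[1])
print("yaw",np.degrees(np.arctan2(e[1],e[0])))
P=C[(C[...,2]>z0+9)&(C[...,2]<z0+24)]; S=P[:,:2]-M
for s in range(-100,85,10):
    q=S[(abs(S@e-s)<5)&(abs(S@w)<40)]@w
    if len(q)>3: print(s,len(q),q.min(),q.max(),(q.min()+q.max())/2)
hsv=cv2.cvtColor(d["color"],cv2.COLOR_BGR2HSV)
m=cv2.inRange(hsv,(45,120,60),(85,255,255)); k,l,st,ce=cv2.connectedComponentsWithStats(m)
for i in range(1,k):
    if st[i,4]>=30:
        p=onplane(d,*ce[i],z0+2); q=p[:2]-M; print("green",ce[i],st[i],p,"long/lat",q@e,q@w)
cv2.imwrite(sys.argv[2],cv2.resize(d["color"][100:420,180:460],None,fx=1.85,fy=1.85))
E
python3 g.py 28 pics/g1.png
```

```text
[ 545.6 -182.5   20.3] 43.837428788157226 0.0 [-0.1 -0.1  0.1]
yaw -23.100648122559768
-100 1116 -11.587851605350455 10.16798300182793 -0.7099343017612627
-90 1077 -11.281037358709854 10.402552092524012 -0.43924263309292133
-80 985 -11.410126879811157 10.509398911968336 -0.4503639839214104
-70 288 -13.586016338146427 12.565890960674135 -0.5100626887361459
-60 287 -16.244776536504144 15.369604776411684 -0.43758588004623
-50 267 -19.024778616794936 18.083375394908245 -0.4707016109433457
-40 253 -21.345640591654842 20.797636095920492 -0.2740022478671751
-30 330 -25.24037122711126 24.395033591835194 -0.42266881763803354
-20 384 -26.14006445984679 25.89331242502202 -0.1233760174123848
-10 266 -26.939748372058176 26.081683177770575 -0.4290325971438005
0 51 -24.21979489664627 22.487502367723515 -0.8661462644613778
10 18 -25.076809015261865 -24.042368020182266 -24.559588517722066
20 35 -26.58002427836454 -25.146673515153573 -25.863348896759057
30 140 -28.269398474387337 27.332047348383103 -0.4686755630021171
40 96 -27.900614640966086 27.15077812857475 -0.3749182561956683
60 5 -25.81847687009744 23.79675866243708 -1.01085910383018
70 51 -25.989705777893445 25.260525031918434 -0.3645903729875055
green [293.3 344.5] [289 339  10  12 115] [ 580.3 -211.3   30. ] long/lat 43.187669179865956 -12.90827206514505
green [335.5 344.5] [331 339  10  12 120] [ 590.3 -187.8   30. ] long/lat 43.19790828904077 12.60432577890988
```

View pics/g1.png

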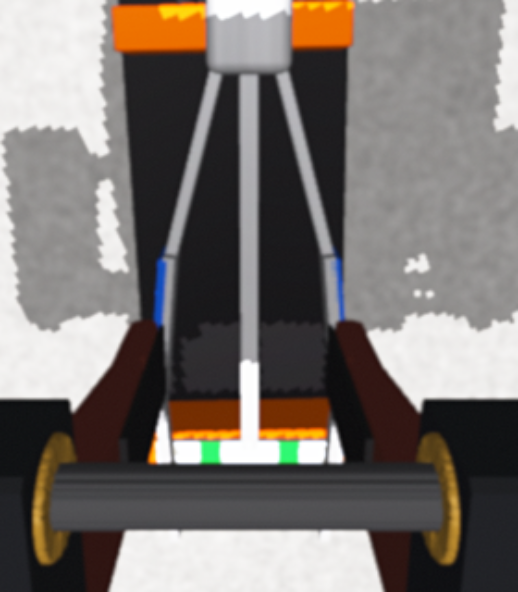

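The forceps arms are still free (half-width about 26 mm) and the grasp force is zero, though the width reads 43.8. The drawer behaviour also suggests the fingers end above the reported TCP. I'll measure the finger ends.

```bash
python3 - <<'E'
from h import *
np.set_printoptions(precision=1,suppress=True)
for n in("wrist","side","top"):
    d=grab(n);C=cloud(d);o=d["obs"];T=cv2.Rodrigues(np.array(o["orientation"]))[0]
    w=T[:2,1]; e=np.array([w[1],-w[0]]);M=o["ee_pos"]
    hsv=cv2.cvtColor(d["color"],cv2.COLOR_BGR2HSV)
    L=(C[...,:2]-M[:2])@np.stack([e,w],1); z=C[...,2]
    m=(abs(L[...,0])<25)&(abs(L[...,1])<75)&(z>15)&(z<140)
    for lo in range(15,140,8):
        k=m&(z>=lo)&(z<lo+8)
        if k.sum()>3: q=L[k]; print(n,lo,k.sum(),"lat absmin/max",np.percentile(q[:,1],[1,99]),"long",np.percentile(q[:,0],[1,99]),"col",np.median(d["color"][k],0),"|lat| 5%",np.percentile(abs(q[:,1]),[5,50]))
E
```

```text
wrist 23 225 lat absmin/max [-2.7  1.9] long [-24.4  24.7] col [170. 167. 167.] |lat| 5% [0.2 1.3]
wrist 31 647 lat absmin/max [-25.6  22.9] long [-24.4  24.3] col [169. 166. 167.] |lat| 5% [0.2 1.6]
wrist 39 649 lat absmin/max [-26.6  25.9] long [-24.9  22.7] col [163. 130. 126.] |lat| 5% [21.2 23.6]
wrist 47 163 lat absmin/max [-31.   28.8] long [-24.2   7.8] col [76. 66. 58.] |lat| 5% [20.7 23.4]
wrist 55 404 lat absmin/max [-31.9  29.3] long [-12.4   8.9] col [18. 21. 45.] |lat| 5% [20.7 23.4]
wrist 63 487 lat absmin/max [-31.5  29.2] long [-12.5   9. ] col [18. 20. 45.] |lat| 5% [20.7 23.4]
wrist 71 552 lat absmin/max [-31.8  29.3] long [-12.4   8.5] col [18. 21. 47.] |lat| 5% [20.7 23.4]
wrist 79 651 lat absmin/max [-32.   29.7] long [-12.5   8.7] col [18. 21. 47.] |lat| 5% [20.7 23.4]
wrist 87 792 lat absmin/max [-33.3  30.7] long [-12.6   6.2] col [18. 21. 48.] |lat| 5% [20.7 24.4]
wrist 95 890 lat absmin/max [-34.4  31.8] long [-12.6   1.7] col [18. 21. 49.] |lat| 5% [20.7 25.4]
wrist 103 1020 lat absmin/max [-33.5  31.2] long [-12.7   9.3] col [19. 22. 49.] |lat| 5% [20.8 2
[... 1391 characters left out ...]
 29. ]
side 103 10 lat absmin/max [-34.2  34.3] long [-11.7  -9.2] col [51.  54.  65.5] |lat| 5% [24.2 29.9]
side 111 14 lat absmin/max [-35.1  33.3] long [-11.3  -8.5] col [33.  35.5 46. ] |lat| 5% [21.5 28.8]
side 119 5 lat absmin/max [-29.5 -22.4] long [-10.4   6.4] col [23. 31. 48.] |lat| 5% [22.4 24.9]
side 127 12 lat absmin/max [-72.4 -19.1] long [-24.8   0.4] col [23.5 27.  45.5] |lat| 5% [19.6 23.3]
side 135 11 lat absmin/max [-65.8  42.6] long [-24.3  -3.7] col [24. 25. 33.] |lat| 5% [20.5 22.3]
top 127 5 lat absmin/max [46.8 47. ] long [-9.2 10.1] col [61. 64. 70.] |lat| 5% [46.8 46.9]
top 135 4 lat absmin/max [46.8 47. ] long [-11.2  13.5] col [67.5 69.5 74.5] |lat| 5% [46.8 46.9]
```

The fingers visibly end at about z = 52 while the TCP reads 20. The real finger ends are therefore about 32 mm above the reported TCP, which explains the misses at the drawer. I'll reopen, go 33 mm lower and close.

{"method": "servo_tool", "body": {"steps": [[[0, 0, 0], [0, 0, 0], 0.7], [[0, 0, 0], [0, 0, 0], 0.7], [[0, 0, 0], [0, 0, 0], 0.7], [[0, 0, 0], [0, 0, 0], 0.7], [[0, 0, 0], [0, 0, 0], 0.7], [[0, 0, -0.005], [0, 0, 0], 0.7], [[0, 0, -0.005], [0, 0, 0], 0.7], [[0, 0, 0], [0, 0, 0], 0.7]]}}

```text
t: 16.2
ee_pos: [544.8, -182.2, 9.1]
orientation: [-0.629, -3.076, -0.0]
ft_force: [0.2, -0.7, -0.6]
width: 74.5
grasp_force: 0.0
```

{"method": "servo_tool", "body": {"steps": [[[0, 0, -0.008], [0, 0, 0], 0.7], [[0, 0, -0.007], [0, 0, 0], 0.7], [[0, 0, -0.005], [0, 0, 0], 0.7], [[0, 0, -0.003], [0, 0, 0], 0.7], [[0, 0, 0], [0, 0, 0], 0.7], [[0, 0, 0], [0, 0, 0], 0.7], [[0, 0, 0], [0, 0, 0], 0.7], [[0, 0, 0], [0, 0, 0], 0.7]]}}

```text
t: 16.87
ee_pos: [545.9, -182.6, -12.4]
orientation: [0.629, 3.077, -0.0]
ft_force: [0.2, -0.2, 0.6]
width: 74.6
grasp_force: 0.0
```

{"method": "servo_tool", "body": {"steps": [[[0, 0, 0], [0, 0, 0], 0.4], [[0, 0, 0], [0, 0, 0], 0.3], [[0, 0, 0], [0, 0, 0], 0.2], [[0, 0, 0], [0, 0, 0], 0.1], [[0, 0, 0], [0, 0, 0], 0], [[0, 0, 0], [0, 0, 0], 0], [[0, 0, 0], [0, 0, 0], 0], [[0, 0, 0], [0, 0, 0], 0]]}}

```text
t: 17.53
ee_pos: [546.0, -182.6, -12.6]
orientation: [0.629, 3.077, -0.0]
ft_force: [1.4, -1.1, 0.1]
width: 43.7
grasp_force: 2.9
```

```bash
python3 g.py 28 /tmp/x.png
```

```text
[ 546.  -182.6  -12.6] 43.74217393106948 2.8707878664135933 [ 1.4 -1.1  0.1]
yaw -23.10036735341534
-100 1805 -11.926740786532495 10.070957141898079 -0.9278918223172079
-90 1708 -11.992485431814409 10.098398203634689 -0.9470436140898597
-80 1314 -11.926051361846385 9.757119496924 -1.0844659324611925
-70 441 -12.803194024677262 10.843293437869553 -0.9799502934038546
-60 417 -14.760778497502196 12.780640592319315 -0.9900689525914403
-50 404 -17.09297161406053 14.60563015372153 -1.2436707301695007
-40 368 -18.926931633368135 16.605955749036454 -1.1604879421658403
-30 504 -21.80664582600993 19.781304795089735 -1.0126705154600977
-20 562 -22.157725574952604 20.007323717468452 -1.0752009287420758
-10 1263 -32.68538358739144 30.156971997901646 -1.264205794744898
0 617 -23.43383450729179 20.9895666477066 -1.2221339297925962
10 500 -23.406524672175106 20.895876059314336 -1.255324306430385
20 13 -19.341654519717636 16.675703928038185 -1.3329752958397254
40 155 -19.851418855215336 17.364286823343654 -1.2435660159358406
50 261 -19.068084351983263 16.501779837212872 -1.2831522573851952
60 230 -17.882574299968287 14.921659335209597 -1.4804574823793448
70 4 -13.765457689270713 10.690019336793382 -1.5377191762386655
green [288.7 388.1] [284 386  10   5  47] [ 584.7 -213.9   30. ] long/lat 47.861546555735806 -13.593079283925725
green [336.9 388. ] [332 386  11   5  54] [ 594.4 -191.    30. ] long/lat 47.83212109420953 11.326109894809623
```

Gripped (2.9 N). Now squeeze to 38 mm and lift slightly.

{"method": "servo_tool", "body": {"steps": [[[0, 0, 0], [0, 0, 0], -0.04], [[0, 0, 0], [0, 0, 0], -0.08], [[0, 0, 0], [0, 0, 0], -0.12], [[0, 0, 0], [0, 0, 0], -0.13], [[0, 0, 0], [0, 0, 0], -0.13], [[0, 0, 0.005], [0, 0, 0], -0.13], [[0, 0, 0.01], [0, 0, 0], -0.13], [[0, 0, 0.015], [0, 0, 0], -0.13]]}}

```text
t: 18.25
ee_pos: [543.8, -181.8, 16.7]
orientation: [-0.628, -3.074, -0.001]
ft_force: [0.3, 0.8, -0.2]
width: 38.2
grasp_force: 3.4
```

{"method": "servo_tool", "body": {"steps": [[[0, 0, 0.015], [0, 0, 0], -0.13], [[0, 0, 0.015], [0, 0, 0], -0.13], [[0, 0, 0.015], [0, 0, 0], -0.13], [[0, 0, 0.01], [0, 0, 0], -0.13], [[0, 0, 0.005], [0, 0, 0], -0.13], [[0, 0, 0], [0, 0, 0], -0.13], [[0, 0, 0], [0, 0, 0], -0.13], [[0, 0, 0], [0, 0, 0], -0.13]]}}

```text
t: 18.92
ee_pos: [544.9, -182.2, 76.6]
orientation: [-0.629, -3.077, -0.0]
ft_force: [-0.6, -0.7, -0.8]
width: 38.1
grasp_force: 3.3
```

```bash
python3 g.py 117 /tmp/x.png; python3 - <<'E'
from h import *
np.set_printoptions(precision=1,suppress=True)
for n in("wrist","top","side"):
    d=grab(n);C=cloud(d);o=d["obs"];T=cv2.Rodrigues(np.array(o["orientation"]))[0]
    w=T[:2,1]; e=np.array([w[1],-w[0]]);M=o["ee_pos"]
    L=(C[...,:2]-M[:2])@np.stack([e,w],1); z=C[...,2]
    for lo in range(-110,95,10):
        k=(L[...,0]>=lo)&(L[...,0]<lo+10)&(abs(L[...,1])<32)&(z>90)&(z<150)
        if k.sum()>3: print(n,lo,k.sum(),"z",np.percentile(z[k],[2,50,98]),"lat",np.percentile(L[k][:,1],[0,100]))
E
```

```text
[ 544.9 -182.2   76.6] 38.078321729899436 3.307778835296631 [-0.6 -0.7 -0.8]
yaw -23.09561708117055
-10 822 -30.13826380434473 27.27313284377604 -1.432565480284346
0 819 -20.521184445788496 18.068451906198174 -1.226366269795161
10 360 -20.492250864696302 18.04366701731756 -1.2242919236893712
20 97 -15.966540062425006 13.482651854124095 -1.2419441041504555
green [287.6 412.8] [285 401   6  29 109] [ 597.5 -220.4  119. ] long/lat 63.36763260266051 -14.493405789072446
green [337.8 412.1] [336 401   6  29 108] [ 607.5 -195.8  119. ] long/lat 62.913477152694696 12.09460059407611
green [276.  424.1] [275 415   3  16  31] [ 601.7 -229.1  119. ] long/lat 70.60469721064791 -20.814567848809478
green [349.3 424.1] [348 416   3  15  30] [ 617.1 -193.   119. ] long/lat 70.6650900746351 18.366047035057694
wrist -40 102 z [90.1 92.1 94.2] lat [-15.8  13.3]
wrist -30 476 z [ 91.1  99.6 110.5] lat [-20.2  17.8]
wrist -20 2601 z [ 92.4 123.  149.2] lat [-31.   28.4]
wrist -10 1403 z [100.6 126.8 148.7] lat [-22.5  20.1]
wrist 0 1283 z [111.3 135.6 147.3] lat [-20.5  18.1]
wrist 10 318 z [120.8 126.7 137.8] lat [-16.1  15.5]
wrist 20 142 z [141.3 148.6 150. ] lat [-17.2  14.8]
wrist 30 1825 z [143.4 147.6 149.9] lat [-28.1  25.5]
side -30 24 z [ 90.   94.2 104. ] lat [-14.8  20.9]
side -20 89 z [ 91.9 109.  148. ] lat [-25.3  31.7]
side -10 142 z [100.5 126.5 148.3] lat [-28.5  32. ]
side 0 93 z [108.6 129.1 148.1] lat [-21.8  31.8]
side 10 18 z [109.1 132.4 146.9] lat [-18.6  31.1]
side 20 17 z [133.2 140.3 146.2] lat [15.2 22.4]
side 30 15 z [143.2 145.9 149. ] lat [17.3 31.7]
```

The forceps were lifted but pitched tips-up in the grip because the tail is heavy. I'll measure the tilt, then set them back on the rest and regrip nearer the tail.

```bash
cat > tilt.py <<'E'
from h import *
import sys
np.set_printoptions(precision=1,suppress=True)
for n in("wrist","side","top"):
    d=grab(n);C=cloud(d);o=d["obs"];T=cv2.Rodrigues(np.array(o["orientation"]))[0]
    w=T[:2,1]; e=np.array([w[1],-w[0]]);M=o["ee_pos"]
    L=(C[...,:2]-M[:2])@np.stack([e,w],1); z=C[...,2]-M[2]
    if n=="wrist": print(o["t"],M,o["width"],o["grasp_force"])
    for lo in range(-110,110,10):
        k=(L[...,0]>=lo)&(L[...,0]<lo+10)&(abs(L[...,1])<20)&(z<75)&(C[...,2]>(float(sys.argv[1])))
        if k.sum()>3: print(n,lo,k.sum(),"z-tcp",np.percentile(z[k],[2,50,98]),"lat",np.percentile(L[k][:,1],[0,100]),np.median(d["color"][k],0))
E
python3 tilt.py 12
```

```text
19.1167 [ 545.2 -182.3   76.6] 38.296278416549455 3.3081164583563805
wrist -100 413 z-tcp [-48.9 -47.3 -46. ] lat [-20.   19.7] [  0. 113. 237.]
wrist -90 775 z-tcp [-56.9 -47.4 -45.9] lat [-19.9  19.8] [  0. 111. 236.]
wrist -80 240 z-tcp [-27.  -23.7 -20.9] lat [-12.    9.6] [136. 134. 134.]
wrist -70 648 z-tcp [-22.1 -16.  -10.9] lat [-12.2   9.5] [139. 136. 137.]
wrist -60 654 z-tcp [-12.4  -7.9  -5.1] lat [-12.3   9.8] [141. 138. 139.]
wrist -50 572 z-tcp [-15.4  -5.6   6.3] lat [-13.1  10.7] [125. 122. 123.]
wrist -40 565 z-tcp [-9.   7.4 17.4] lat [-15.8  13.3] [136. 133. 134.]
wrist -30 722 z-tcp [ 2.1 19.5 34.2] lat [-20.   17.7] [137. 130. 131.]
wrist -20 1137 z-tcp [13.2 37.9 71.8] lat [-20.  20.] [135.  94.  88.]
wrist -10 1194 z-tcp [24.  48.8 72.4] lat [-20.  20.] [139.   95.   90.5]
wrist 0 1202 z-tcp [34.6 58.6 70. ] lat [-20.   18.1] [140. 116. 114.]
wrist 10 318 z-tcp [44.2 50.1 60.8] lat [-16.1  13.5] [143. 139. 140.]
wrist 20 214 z-tcp [65.2 73.  74.9] lat [-17.3  14.7] [210. 207. 207.]
wrist 30 2318 z-tcp [-62.3  70.8  74.8] lat [-20.  20.] [247. 250. 252.]
wrist
[... 495 characters left out ...]
de -40 46 z-tcp [-10.    2.1  12.2] lat [-11.4  16.7] [88.5 91.  91.5]
side -30 50 z-tcp [ 2.7 13.5 31. ] lat [-14.6  19.7] [90.  92.  92.5]
side -20 62 z-tcp [13.1 27.5 69. ] lat [-19.2  19.9] [78.5 78.  76.5]
side -10 73 z-tcp [23.  48.6 73.7] lat [-19.9  18. ] [65. 57. 54.]
side 0 45 z-tcp [36.3 56.7 73.5] lat [-19.7 -11.4] [58. 55. 54.]
side 20 13 z-tcp [58.8 64.7 69.5] lat [15.4 19.5] [84. 84. 82.]
side 30 52 z-tcp [-63.6 -54.1  68.9] lat [-19.1  20. ] [  9.   56.  110.5]
side 40 26 z-tcp [-51.5 -49.9 -47.7] lat [-18.3  16.4] [ 47.5 122.5 221. ]
top -100 10 z-tcp [-50.6 -49.5 -47.4] lat [ 4.3 19.9] [ 34.5  75.5 143.5]
top -90 37 z-tcp [-51.6 -48.7 -45.2] lat [ 4.6 19.6] [ 33.  75. 144.]
```

Tilt is about 46°. I'll walk it back by levering the bow down on the rear bar along the matching arc.

{"method": "servo_tool", "body": {"steps": [[[-0.0152, 0.0064, 0], [0, 0, 0], -0.13], [[-0.0152, 0.0065, 0], [0, 0, 0], -0.13], [[0, 0, -0.01], [0, 0, 0], -0.13], [[0, 0, -0.01], [0, 0, 0], -0.13], [[0, 0, -0.009], [0, 0, 0], -0.13], [[0.005, -0.0021, -0.006], [0, 0, 0], -0.13], [[0.005, -0.0022, -0.006], [0, 0, 0], -0.13], [[0.0053, -0.0022, -0.0075], [0, 0, 0], -0.13]]}}

```text
t: 19.93
ee_pos: [531.0, -176.3, 27.6]
orientation: [-0.629, -3.077, -0.0]
ft_force: [-0.8, -0.2, -0.6]
width: 38.4
grasp_force: 3.8
```

{"method": "servo_tool", "body": {"steps": [[[0.0034, -0.0014, -0.006], [0, 0, 0], -0.13], [[0.0033, -0.0014, -0.0065], [0, 0, 0], -0.13], [[0.0033, -0.0015, -0.0065], [0, 0, 0], -0.13], [[0.0018, -0.0008, -0.007], [0, 0, 0], -0.13], [[0.0017, -0.0007, -0.007], [0, 0, 0], -0.13], [[0.0016, -0.0007, -0.006], [0, 0, 0], -0.13], [[0, 0, 0], [0, 0, 0], -0.13], [[0, 0, 0], [0, 0, 0], -0.13]]}}

```text
t: 20.6
ee_pos: [545.5, -182.5, -10.6]
orientation: [-0.629, -3.077, -0.0]
ft_force: [-0.1, -0.2, 0.6]
width: 38.3
grasp_force: 3.8
```

```bash
python3 tilt.py 33
```

```text
20.6 [ 545.5 -182.5  -10.6] 38.327803206986786 3.781452476978302
wrist -100 1543 z-tcp [53.9 56.5 57.9] lat [-12.    9.6] [254. 253. 253.]
wrist -90 1651 z-tcp [54.1 56.6 58.2] lat [-12.2   9.9] [202. 198. 209.]
wrist -80 1485 z-tcp [54.2 56.5 57.9] lat [-12.    9.6] [178. 175. 175.]
wrist -70 459 z-tcp [43.7 53.6 55.1] lat [-11.9   9.5] [182. 179. 180.]
wrist -60 439 z-tcp [43.8 53.7 54.9] lat [-13.7  11.3] [179. 176. 176.]
wrist -50 417 z-tcp [43.8 53.7 55.1] lat [-15.2  12.8] [175. 172. 172.]
wrist -40 388 z-tcp [43.7 53.8 54.9] lat [-16.8  14.4] [172.5 169.  170. ]
wrist -30 414 z-tcp [43.7 53.9 58.1] lat [-19.8  17.5] [166.  162.5 162.5]
wrist -20 800 z-tcp [43.7 57.7 72.9] lat [-20.  20.] [154.  87.  73.]
wrist -10 711 z-tcp [43.8 57.8 72.8] lat [-20.   19.8] [162.  87.  77.]
wrist 0 613 z-tcp [44.1 57.9 72.3] lat [-19.9  18.1] [162.  93.  82.]
wrist 10 318 z-tcp [43.6 57.2 58.8] lat [-20.  18.] [160.5 102.5  94. ]
wrist 20 20 z-tcp [43.6 44.1 47.7] lat [-16.1  13.5] [244.5 241.5 242. ]
wrist 30 13 z-tcp [51.7 52.5 53. ] lat [-16.9  13.9] [249. 246. 247.]
wrist 40 365 z-tcp [43
[... 705 characters left out ...]
t [-12.3  18.5] [73.5 75.5 75. ]
side -30 25 z-tcp [43.8 49.  53. ] lat [-16.4  19.9] [74. 74. 75.]
side -20 24 z-tcp [43.6 51.8 60.3] lat [-18.9  19.8] [69.5 67.  66. ]
side -10 43 z-tcp [44.7 57.5 73.3] lat [-20.   19.4] [59. 42. 40.]
side 0 25 z-tcp [43.5 54.4 68.1] lat [-20.   -9.5] [60. 59. 56.]
side 20 6 z-tcp [45.  49.5 56.8] lat [17.6 19.9] [76.5 37.  23. ]
side 30 7 z-tcp [46.5 49.4 53.3] lat [15.8 20. ] [128. 120. 115.]
side 40 9 z-tcp [43.4 46.  50.4] lat [ 2.1 18.2] [100. 100.  98.]
side 50 8 z-tcp [44.1 47.6 50.5] lat [11.9 16.1] [116. 118. 118.]
side 60 9 z-tcp [45.  48.4 50.1] lat [10.4 15.1] [115. 117. 116.]
side 70 8 z-tcp [43.3 46.5 51. ] lat [-7.1 14.5] [110.  114.5 116. ]
```

Level again on the rest. Now regrip 20 mm nearer the tail.

{"method": "servo_tool", "body": {"steps": [[[0, 0, -0.002], [0, 0, 0], 0], [[0, 0, 0], [0, 0, 0], 0.2], [[0, 0, 0], [0, 0, 0], 0.45], [[0, 0, 0], [0, 0, 0], 0.45], [[0, 0, 0], [0, 0, 0], 0.45], [[-0.0092, 0.0039, 0], [0, 0, 0], 0.45], [[-0.0092, 0.0039, 0], [0, 0, 0], 0.45], [[0, 0, 0], [0, 0, 0], 0.45]]}}

```text
t: 21.42
ee_pos: [524.1, -173.5, -12.7]
orientation: [-0.628, -3.075, -0.001]
ft_force: [-0.9, -0.1, -1.0]
width: 63.8
grasp_force: 0.0
```

{"method": "servo_tool", "body": {"steps": [[[0, 0, 0], [0, 0, 0], 0.3], [[0, 0, 0], [0, 0, 0], 0.2], [[0, 0, 0], [0, 0, 0], 0.1], [[0, 0, 0], [0, 0, 0], 0], [[0, 0, 0], [0, 0, 0], -0.08], [[0, 0, 0], [0, 0, 0], -0.13], [[0, 0, 0], [0, 0, 0], -0.13], [[0, 0, 0], [0, 0, 0], -0.13]]}}

```text
t: 22.08
ee_pos: [527.7, -174.9, -12.1]
orientation: [0.629, 3.077, -0.0]
ft_force: [1.2, -0.1, 1.3]
width: 38.6
grasp_force: 4.9
```

{"method": "servo_tool", "body": {"steps": [[[0, 0, 0], [0, 0, 0], -0.13], [[0, 0, 0.001], [0, 0, 0], -0.13], [[0, 0, 0.002], [0, 0, 0], -0.13], [[0, 0, 0.003], [0, 0, 0], -0.13], [[0, 0, 0.003], [0, 0, 0], -0.13], [[0, 0, 0.003], [0, 0, 0], -0.13], [[0, 0, 0.003], [0, 0, 0], -0.13], [[0, 0, 0.002], [0, 0, 0], -0.13]]}}

```text
t: 22.75
ee_pos: [527.4, -174.8, 5.3]
orientation: [0.629, 3.078, -0.0]
ft_force: [-0.4, -0.2, -0.6]
width: 38.6
grasp_force: 4.8
```

```bash
python3 tilt.py 40 | grep -v side
```

```text
22.75 [ 527.4 -174.8    5.3] 38.640340634969824 4.829927086830139
wrist -90 46 z-tcp [53.6 54.8 56.6] lat [-9.9  7.5] [99. 97. 97.]
wrist -80 1492 z-tcp [54.8 57.  58.4] lat [-12.    9.6] [187. 183. 183.]
wrist -70 1451 z-tcp [54.6 57.1 58.5] lat [-12.3   9.9] [180. 177. 178.]
wrist -60 1225 z-tcp [54.3 57.  58.4] lat [-12.    9.9] [171. 168. 168.]
wrist -50 590 z-tcp [42.3 53.7 55.4] lat [-11.8   9.4] [174. 171. 172.]
wrist -40 603 z-tcp [42.3 53.5 55.5] lat [-13.7  11.4] [172. 169. 169.]
wrist -30 532 z-tcp [42.4 53.6 55.3] lat [-15.3  12.8] [170. 167. 167.]
wrist -20 747 z-tcp [38.2 53.9 73.3] lat [-17.2  20. ] [161. 158. 158.]
wrist -10 904 z-tcp [38.5 54.1 73.1] lat [-20.  20.] [140. 131. 130.]
wrist 0 789 z-tcp [42.4 58.  71.3] lat [-20.   18.2] [163. 128. 127.]
wrist 10 470 z-tcp [42.5 50.1 59.1] lat [-19.9  17.7] [166.  149.  149.5]
wrist 20 88 z-tcp [42.4 43.4 47.5] lat [-16.1  13.5] [252. 251. 252.]
wrist 30 194 z-tcp [56.4 58.3 59.3] lat [-19.9  18. ] [251. 241. 241.]
wrist 40 462 z-tcp [43.  58.  59.3] lat [-20.   17.9] [249.  235.5 233. ]
wrist 50 414 z-tcp [42.4 47.5 53.3] lat [-18.   16.6] [249. 248. 249.]
wrist 60 906 z-tcp [41.7 43.5 52.8] lat [-19.7  20. ] [252.  250.5 250. ]
wrist 70 290 z-tcp [42.1 43.3 44.5] lat [-19.8  19.8] [255. 254. 254.]
top 90 12 z-tcp [46.2 50.2 53. ] lat [-11.9   9. ] [158.  156.  160.5]
```

Level and held. Lift further and trim the gap, then carry it gently to the dish.

{"method": "servo_tool", "body": {"steps": [[[0, 0, 0.002], [0, 0, 0], -0.14], [[0, 0, 0.004], [0, 0, 0], -0.14], [[0, 0, 0.005], [0, 0, 0], -0.14], [[0, 0.002, 0.005], [0, 0, 0], -0.14], [[0, 0.004, 0.003], [0, 0, 0], -0.14], [[0.001, 0.007, 0.001], [0, 0, 0], -0.14], [[0.001, 0.01, 0], [0, 0, 0], -0.14], [[0.0013, 0.012, 0], [0, 0, 0], -0.14]]}}

```text
t: 23.57
ee_pos: [530.6, -138.9, 24.9]
orientation: [0.63, 3.078, 0.0]
ft_force: [0.1, -0.2, -0.6]
width: 37.9
grasp_force: 5.0
```

{"method": "servo_tool", "body": {"steps": [[[0.0015, 0.014, 0], [0, 0, 0], -0.14], [[0.0015, 0.015, 0], [0, 0, 0], -0.14], [[0.0015, 0.015, 0], [0, 0, 0], -0.14], [[0.0015, 0.015, 0], [0, 0, 0], -0.14], [[0.0015, 0.015, 0], [0, 0, 0], -0.14], [[0.0015, 0.015, 0], [0, 0, 0], -0.14], [[0.0015, 0.015, 0], [0, 0, 0], -0.14], [[0.0015, 0.014, 0], [0, 0, 0], -0.14]]}}

```text
t: 24.23
ee_pos: [542.1, -19.7, 24.5]
orientation: [-0.627, -3.078, -0.0]
ft_force: [0.4, -0.1, -1.3]
width: 37.7
grasp_force: 5.0
```

{"method": "servo_tool", "body": {"steps": [[[0.001, 0.013, 0], [0, 0, 0], -0.14], [[0.001, 0.011, 0], [0, 0, 0], -0.14], [[0.001, 0.009, 0], [0, 0, 0], -0.14], [[0, 0.007, 0], [0, 0, 0], -0.14], [[0, 0.005, 0], [0, 0, 0], -0.14], [[0, 0.002, 0], [0, 0, 0], -0.14], [[0, 0.001, 0], [0, 0, 0], -0.14], [[0, 0, 0], [0, 0, 0], -0.14]]}}

```text
t: 24.9
ee_pos: [545.5, 26.1, 24.8]
orientation: [-0.629, -3.078, 0.0]
ft_force: [-0.5, 0.9, -0.5]
width: 37.9
grasp_force: 5.0
```

```bash
python3 tilt.py 50 | grep -v side; python3 - <<'E'
from h import *
np.set_printoptions(precision=1,suppress=True)
for n in ("top","side"):
    d=grab(n);C=cloud(d);o=d["obs"];T=cv2.Rodrigues(np.array(o["orientation"]))[0]
    w=T[:2,1]; e=np.array([w[1],-w[0]]);M=o["ee_pos"]; L=(C[...,:2]-M[:2])@np.stack([e,w],1)
    for lo in range(50,110,5):
        k=(L[...,0]>=lo)&(L[...,0]<lo+5)&(abs(L[...,1])<32)&(C[...,2]>58)&(C[...,2]<95)
        if k.sum()>1: 
            q=np.sort(L[k][:,1]); print(n,lo,k.sum(),"lat",q[q<0].mean() if (q<0).any() else 0,q[q>0].mean() if (q>0).any() else 0,"z",np.median(C[k][:,2]))
    print("dish offset in e,w:",(np.array([629.8,-8.8])-M[:2])@np.stack([e,w],1))
    hsv=cv2.cvtColor(d["color"],cv2.COLOR_BGR2HSV); m=cv2.inRange(hsv,(45,120,60),(85,255,255)); k,l,st,ce=cv2.connectedComponentsWithStats(m)
    for i in range(1,k):
        p=onplane(d,*ce[i],70); print("green",st[i,4],p,(p[:2]-M[:2])@np.stack([e,w],1))
E
```

```text
24.9 [545.5  26.1  24.8] 37.91139883019619 4.9992746114730835
wrist -90 46 z-tcp [53.8 54.9 56.5] lat [-9.9  7.5] [119. 117. 117.]
wrist -80 1495 z-tcp [55.  57.1 58.5] lat [-12.    9.6] [187. 184. 184.]
wrist -70 1448 z-tcp [54.8 57.2 58.4] lat [-12.2   9.8] [181. 177. 178.]
wrist -60 1223 z-tcp [54.6 57.  58.4] lat [-11.9   9.5] [171. 168. 168.]
wrist -50 595 z-tcp [42.2 53.7 55.3] lat [-11.9   9.4] [174. 171. 172.]
wrist -40 597 z-tcp [42.3 53.5 55.3] lat [-13.8  11.3] [172. 169. 169.]
wrist -30 538 z-tcp [42.3 53.6 55.3] lat [-15.3  12.8] [170. 167. 168.]
wrist -20 777 z-tcp [37.8 53.8 73.2] lat [-20.  20.] [168. 165. 166.]
wrist -10 903 z-tcp [36.9 54.1 73.2] lat [-20.   19.5] [146. 141. 141.]
wrist 0 839 z-tcp [42.  57.9 70.6] lat [-20.   17.9] [164. 131. 124.]
wrist 10 446 z-tcp [42.4 50.1 59.2] lat [-19.8  17.7] [167.  153.  153.5]
wrist 20 93 z-tcp [42.3 43.4 48.9] lat [-15.8  13.3] [252. 251. 251.]
wrist 30 204 z-tcp [55.1 58.3 59.4] lat [-20.   17.7] [252.  237.  216.5]
wrist 40 473 z-tcp [43.  58.  59.2] lat [-20.   17.5] [250. 230. 196.]
wrist 50 406 z-tcp [42.4 47.6 53.
[... 732 characters left out ...]
7.0207661009099
top 95 2 lat 0 6.957879315905034 z 75.28421184443272
dish offset in e,w: [91.1  1.3]
side 50 5 lat 0 18.16260081332652 z 70.5741494305621
side 55 5 lat 0 17.532565965906446 z 70.84171383377793
side 60 7 lat 0 20.621308951312816 z 69.79264912902988
side 65 19 lat 0 21.005190154983996 z 66.70570562532544
side 70 14 lat 0 22.253159830470768 z 66.81180910705632
side 75 10 lat 0 19.472644671802975 z 65.8298233153904
side 80 5 lat 0 14.037071512108236 z 72.53161096805945
side 85 7 lat 0 11.66946998763982 z 73.13248924182506
side 90 10 lat -4.8261102786766585 11.627992958188283 z 72.69352366392883
side 95 4 lat 0 11.347458015826078 z 72.61905240268976
dish offset in e,w: [91.1  1.3]
```

Level, over the dish (1.5 mm off) with width 37.9 mm. Hold steady.

{"method": "servo_tool", "body": {"steps": [[[0, 0, 0], [0, 0, 0], -0.14], [[0, 0, 0], [0, 0, 0], -0.14], [[0, 0, 0], [0, 0, 0], -0.14], [[0, 0, 0], [0, 0, 0], -0.14], [[0, 0, 0], [0, 0, 0], -0.14], [[0, 0, 0], [0, 0, 0], -0.14], [[0, 0, 0], [0, 0, 0], -0.14], [[0, 0, 0], [0, 0, 0], -0.14]]}}

```text
t: 25.82
ee_pos: [545.5, 26.2, 24.8]
orientation: [0.629, 3.078, -0.0]
ft_force: [-0.1, 0.2, -1.4]
width: 38.2
grasp_force: 5.0
```

{"method": "servo_tool", "body": {"steps": [[[0, 0, 0], [0, 0, 0], -0.14], [[0, 0, 0], [0, 0, 0], -0.14], [[0, 0, 0], [0, 0, 0], -0.14], [[0, 0, 0], [0, 0, 0], -0.14], [[0, 0, 0], [0, 0, 0], -0.14], [[0, 0, 0], [0, 0, 0], -0.14], [[0, 0, 0], [0, 0, 0], -0.14], [[0, 0, 0], [0, 0, 0], -0.14]]}}

```text
t: 26.48
ee_pos: [545.5, 26.2, 24.8]
orientation: [-0.629, -3.078, 0.0]
ft_force: [0.6, -0.4, -0.5]
width: 37.8
grasp_force: 5.0
```

{"method": "servo_tool", "body": {"steps": [[[0, 0, 0], [0, 0, 0], -0.14], [[0, 0, 0], [0, 0, 0], -0.14], [[0, 0, 0], [0, 0, 0], -0.14], [[0, 0, 0], [0, 0, 0], -0.14], [[0, 0, 0], [0, 0, 0], -0.14], [[0, 0, 0], [0, 0, 0], -0.14], [[0, 0, 0], [0, 0, 0], -0.14], [[0, 0, 0], [0, 0, 0], -0.14]]}}

```text
t: 27.15
ee_pos: [545.5, 26.2, 24.8]
orientation: [0.629, 3.078, -0.0]
ft_force: [-1.2, 0.0, -0.9]
width: 38.0
grasp_force: 5.0
```

{"method": "servo_tool", "body": {"steps": [[[0, 0, 0], [0, 0, 0], -0.14], [[0, 0, 0], [0, 0, 0], -0.14], [[0, 0, 0], [0, 0, 0], -0.14], [[0, 0, 0], [0, 0, 0], -0.14], [[0, 0, 0], [0, 0, 0], -0.14], [[0, 0, 0], [0, 0, 0], -0.14], [[0, 0, 0], [0, 0, 0], -0.14], [[0, 0, 0], [0, 0, 0], -0.14]]}}

```text
t: 27.82
ee_pos: [545.5, 26.2, 24.8]
orientation: [-0.629, -3.078, 0.0]
ft_force: [0.5, 0.2, 0.1]
width: 37.9
grasp_force: 5.0
```

```bash
python3 tilt.py 50 | grep -E "^[0-9]|wrist -(8|7|5|3)0"; python3 u.py | grep -A1 now; python3 - <<'E'
# marks: profile of the strip row by row, wrist and top views
from h import *
np.set_printoptions(precision=1,suppress=True)
d=grab("wrist"); C=cloud(d); o=d["obs"]; T=cv2.Rodrigues(np.array(o["orientation"]))[0]
w=T[:2,1]; e=np.array([w[1],-w[0]]); L=(C[...,:2]-o["ee_pos"][:2])@np.stack([e,w],1); z=C[...,2]
for lo in (45,50,55,60,64,68,72):
    k=(abs(L[...,0]-lo)<2.5)&(abs(L[...,1])<25)&(z>70)&(z<80)
    q=L[k][:,1]
    for s in(-1,1):
        r=q[q*s>4]
        if len(r)>1: print(lo,len(r),r.min(),r.max())
hsv=cv2.cvtColor(d["color"],cv2.COLOR_BGR2HSV); m=(cv2.inRange(hsv,(45,120,60),(85,255,255))>0)&(z>60)&(z<82)
q=L[m]
for s in(-1,1):
    r=q[q[:,1]*s>0]
    if len(r): print("green",len(r),r.min(0),r.max(0))
E
```

```text
27.8167 [545.5  26.2  24.8] 37.86125645625573 4.999191462993622
wrist -80 1496 z-tcp [54.9 57.  58.5] lat [-12.    9.6] [187. 184. 184.]
wrist -70 1446 z-tcp [54.6 57.1 58.5] lat [-12.1   9.9] [181. 177. 178.]
wrist -50 591 z-tcp [42.3 53.6 55.3] lat [-11.8   9.4] [174. 171. 172.]
wrist -30 540 z-tcp [42.3 53.7 55.3] lat [-15.3  12.8] [170. 167. 168.]
top now bar [512.  280.2  45.8] 146
[285.  564.  707.8 547.2] -2.3736827962276013
--
side now bar [512.4 280.8  45.5] 164
[285.  563.8 709.2 547.1] -2.7998102162647807
45 12 -15.934592443918632 -15.769977309057037
45 16 13.039345345160026 13.209734430019658
50 29 -15.93050630859807 -15.19747384727342
50 29 12.529288475253939 13.271917533883364
55 57 -17.48081523554143 -14.405191687422656
55 61 11.741875200266552 14.812982925266018
60 73 -17.078603491063475 -13.683451429127729
60 78 10.86456064626341 14.94285904218845
64 58 -16.681753126863956 -12.94770866407968
64 54 10.28157206563727 14.023508209782774
68 14 -13.080003378605051 -12.50135108839188
68 11 9.848988334011123 10.38693765540936
green 60 [ 62.3 -13.6] [ 73.1 -11. ]
green 60 [62.3  8.5] [73.7 11. ]
```

```bash
python3 -c "
from workcell import close_job
print(close_job())"
```

```text
the job is handed in; nothing more can be done
None
```

The job is handed in, though no score came back. By my measurements the drawer is shut to about 1 mm (give or take 2 mm), and the forceps are held level over the nearest dish, about 1.5 mm off its middle. The tips are roughly 14–15 mm apart and were held steady for nearly 3 s. The first lift tipped the forceps in the grip, so I set them back on the rest and regripped nearer the tail.

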